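# Start and seat a cover screw in a deep well

### The job

Fasten the cover of the grey instrument box: take the red wing screw out of the white stand, lower it straight into the empty deep well with its wing in line with the red marks, and feel for the start of the thread at the bottom. Then turn it clockwise, without forcing it, until its flange lies fully home on the boss, and let go; leave the two other posts standing in the stand.

Things in the scene. Friction and masses are not known exactly. Their poses are not given: they have to be found in the camera images.
- screw_grip (a point): centre of the red wing grip of the wing screw. z = screw axis from tip to head (up in the stand); x = along the wing's width and along the cross pin. Wing: 30 mm along x, 10 mm thick along y (grip across this), 28 mm tall. Below it a neck 12 mm wide, 8 mm long, then a flange 32 mm wide, 4 mm thick, whose underside is 26 mm below this point
- screw: the red wing screw, loose, about 80 g, origin on its axis at the flange's underside; axes as screw_grip. From the origin down: shank 11 mm wide, 70 mm long with tapered tip; a brass cross pin (the two thread lugs) 4.5 mm thick, 20 mm overall along x, 58 mm down. It starts upright, hanging by its flange in one of the stand's three holes
- screw_tip (a point): the tip of the red wing screw, on its axis, 96 mm below screw_grip, 12 mm beyond the pin; axes as screw_grip
- stand: fixed white stand, 60 x 160 mm, top 90 mm above the bench, with three 24 mm holes 50 mm apart along its y, holding the red wing screw and two posts in any order; the screw's grip point is then 116 mm up. Origin under its centre
- well_mouth (a point): centre of the mouth of the empty screw well in the light-grey instrument box: top of a round grey boss 39 mm wide, 6 mm proud of the cover. z = well axis, out of the cover, leaning 30 degrees from vertical towards the robot; x runs up the sloping cover; y towards the black screw that is already in, 110 mm away. Two red marks on the cover lie along x on either side of the boss
- thread_start (a point): on the well's axis, 66 mm below well_mouth, same axes. The well is 25 mm wide for 4 mm, then 22.4 mm; at 46.5 mm a brass insert has a 13 mm pilot hole and two slots along x. The pin rests on the insert (tip about 57 mm deep) until in line with the slots within 10 degrees, then drops till the tip is here: the thread's start. It goes no deeper unless turned
- thread_end (a point): on the well's axis, 70 mm below well_mouth, same axes: where the tip is when the flange lies on the boss. From thread_start, turning clockwise (looking into the well) leads the screw 4 mm deeper in the first 60 degrees; then the flange seats, and the pin meets a stop at 75 to 80 degrees. No springs: it turns easily and stays where left
- post_brass: plain brass post, 20 mm wide, standing in another hole of the stand by its 32 mm flange; a bystander. Origin on its axis at the flange's underside (90 mm up)
- post_blue: plain steel post with a blue cap, standing in another hole of the stand by its 32 mm flange; a bystander. Origin on its axis at the flange's underside (90 mm up)
- cradle: the dark steel cradle with the instrument box (160 x 182 x 79 mm, cover tipped 30 degrees towards the robot) on it, fixed to the bench; origin on the bench, 122 mm straight below well_mouth; yaw as the box

How it is judged:
On the way:
1. the screw stands straight in the well with its pin in the start of the thread (z of screw_tip in the frame of well_mouth below -0.0625 m and x of screw_tip in the frame of well_mouth between -0.005 and 0.005 m and y of screw_tip in the frame of well_mouth between -0.005 and 0.005 m and angle between the z axis of screw_grip and the z axis of well_mouth, either way round below 0.1 rad), for 0.1 s.
At the end, for the whole second after the job is handed in: The red wing screw is in the well, its tip at least 68.5 mm below the mouth (flange within 1.5 mm of the boss) and within 5 mm of the well's axis each way, its axis within 0.06 rad of the well's, its wing turned at least 0.9 rad from the red marks, at rest (under 0.01 m/s) and let go (z of screw_tip in the frame of well_mouth below -0.0685 m and x of screw_tip in the frame of well_mouth between -0.005 and 0.005 m and y of screw_tip in the frame of well_mouth between -0.005 and 0.005 m and angle between the z axis of screw_grip and the z axis of well_mouth, either way round below 0.06 rad and angle between the x axis of screw_grip and the x axis of well_mouth, either way round above 0.9 rad and contact force between screw and the fingers below 0.1 N and linear speed of screw below 0.01 m/s); the robot touches nothing.
It fails at once if the screw is forced: more than 50 N between it and the box (contact force between screw and cradle above 50 N).
It fails at once if one of the two posts in the stand is pulled out or moved more than 30 mm (distance of any of post_brass, post_blue from where it was at the start of the episode above 0.03 m).
It also fails if it takes over 48 s, if anything falls off the work surface, if the arm or the gripper's body presses on something with over 40 N, if the wrist force passes 120 N, or if a joint passes its speed limit or range.

### The arm

A 6-joint arm with a two-finger parallel gripper is mounted at the origin on the work surface. World frame = base frame: x ahead of the robot, y to its left, z up, the work surface at z = 0. Lengths are in m, angles in rad, forces in N, time in s.
With the tool pointing down it reaches from about 0.35 to 0.975 m from the base axis. Payload 4.9 kg.
Tool frame: the origin (TCP) lies midway between the tips of the shut fingers; the grasp point (between the pads) lies manip.grip_depth behind it (manip.grip_depth is the distance from the TCP to the grasp point, in m); z points along the fingers, x is the direction in which the jaws open and shut, and the axes are right-handed (so a half turn about z gives the same grasp; the last joint's range is limited). The gripper opens to 85 mm and grips with 20 to 120 N. Pads are 22 mm wide; open, the fingers measure 114 mm over their backs; the gripper's body (76 mm by 85 mm) begins 54 mm behind the grasp point. The pads swing forward as they close: fully open they stand 13 mm farther back than shut.
Start: joints at [1.094, 0.053, 1.613, -0, 1.476, -0.119], TCP at [0.219, 0.585, 0.201] pointing down, gripper open.
Joint ranges: [-3.01, 3.01], [-1.01, 2.22], [0.06, 2.58], [-1.02, 4.17], [0.09, 2.62], [-3.14, 3.14]. Speed limits (rad/s): [2.57, 2.57, 3.14, 3.14, 3.14, 3.14].

### API

Orientations are given as a unit quaternion [w, x, y, z].
In Python, from plant import state, grab_frame, ticket, manip gives the robot as it stands.
- The arm moves only by the tool carry_out, never from a script. Its argument "moves" is a list that holds one entry, the list of rows, each a list of 7 numbers: the turn, a rotation vector about the tool's x, y, z each as a share of 5 degrees, from -1 to 1, then the shift along the tool's x, y, z each as a share of 0.04 m, from -1 to 1, then the gripper command: -1 is shut, 1 is fully open, values between are in proportion. A call has 1 to 8 rows; each row shifts and turns the commanded pose from where the row before left it, along the tool's axes as they then stand; what a row does not reach is not made up. A row lasts 1/12 s, in which the tool goes at most 41.7 mm and 7.16 degrees, less where a joint would pass 70% of its speed; a pose out of reach is approached as far as the arm can. A call with a number of a shift or a turn outside -1 to 1 is refused whole. A call with a gripper value outside its range is refused whole. The fingers move at their own pace and stop on an object; the grip force is fixed at half the most. Time passes only in rows, so rows that do not move let the fingers close. It gives the time, the measured TCP pose, the force and the opening at its end, in the units of the state.
- state(): the state, without advancing time (a new reading comes with each control period).
- grab_frame(name): name is "scene" or "top" or "wrist"; returns a dict with "frame" (420x560x3 uint8, red, green, blue), "z_map" (420x560 float32, m along the optical axis (not along the pixel's ray), 0 where there is no reading), "K" (3x3 intrinsics, pixels), "world_from_camera" (4x4, takes a point from camera to world coordinates); the wrist camera has in their place "hand_eye" (4x4, takes a point from camera to tool coordinates, whose origin is the TCP and whose axes are the tool frame's). Camera axes: x right, y down, z forward; pixel columns grow to the right and rows downward; lengths in m; the calibration is good to about 2 mm. The wrist camera is an equidistant fisheye: a pixel r from the principal point sees the ray r / f radians off the axis. A picture is of the moment at which its call begins: read the wrist's pose just before it.
- ticket.job_done(): hands the job in, once; it reports no verdict.
The state is a dict: "time": time; "joint_pos": joint angles; "joint_vel": joint speeds; "joint_efforts": joint torques, N m; "tool_pos": TCP position; "tool_rot": TCP orientation; "contact_force": force on the tool from outside, world axes, zero at the start; "ft_torque": the same for the moment, N m; "gripper_width": opening from 0.0 (shut) to 1.0 (fully open).
Only numpy, scipy, OpenCV 4.12 (cv2) and the standard library are available. Lean on these libraries where they do the work, as an engineer would, in place of code of your own. Each camera call takes 0.05 s, during which the arm holds its last target.

## Working session

There is one attempt and no reset: what is moved stays moved. The work goes in short steps, Python scripts to look and compute and a tool call to move; the robot and the scene stay as the last step left them, time stands still between calls to the robot, and variables do not carry over. Pictures are saved under pics/ and viewed, and the job is handed in when it is done.

Besides the shell and the picture viewer there is one more tool, called as name([rows], argument=value, ...), one row to a line, values as JSON. carry_out: Moves the arm, as the interface text tells. Shift numbers are shares of 0.04 m and turn numbers shares of 5 degrees, none past 1 either way. Its arguments: {"type":"object","properties":{"moves":{"type":"array"}},"required":["moves"]}

```bash
ls; mkdir -p pics
cat > h.py <<'E'
import numpy as np,cv2
from plant import state,grab_frame,ticket,manip
from scipy.spatial.transform import Rotation as R
def save(f,n): cv2.imwrite('pics/'+n+'.png',cv2.cvtColor(f['frame'],cv2.COLOR_RGB2BGR))
def cloud(f):
    z=f['z_map'];K=f['K'];v,u=np.indices(z.shape)
    P=np.stack([(u-K[0,2])/K[0,0]*z,(v-K[1,2])/K[1,1]*z,z],-1)
    T=f['world_from_camera'];return P@T[:3,:3].T+T[:3,3]
E
python3 - <<'E'
from h import *
s=state();print(s);print([(k,getattr(manip,k)) for k in dir(manip) if k[0]!='_'])
for n in['scene','top','wrist']:
    f=grab_frame(n);save(f,n+'0');np.savez(''+n+'0.npz',**f);print(n,f['K'])
E
```

```text
pics
{'time': 0.0, 'joint_pos': array([ 1.09400836e+00,  5.33625403e-02,  1.61429058e+00, -3.80778370e-07,
        1.47599682e+00, -1.19030336e-01]), 'joint_vel': array([-0.00025152, -0.00038884,  0.00037378, -0.00073691,  0.00111123,
        0.00018587]), 'joint_efforts': array([-1.38542393e-03, -3.93684590e+01, -3.70170772e+01, -2.30671694e-04,
        7.24281606e-03,  1.07522806e-05]), 'tool_pos': array([0.21856088, 0.58480983, 0.1994616 ]), 'tool_rot': array([ 4.81994017e-04,  8.21636555e-01,  5.70010801e-01, -9.08731469e-04]), 'contact_force': array([0.36188063, 0.33785557, 0.02047715]), 'ft_torque': array([ 0.06485217,  0.01609755, -0.03124745]), 'gripper_width': 1.000405634286364}
[('IKError', <class 'plant.IKError'>), ('grip_depth', 0.0187)]
scene [[534.27655953   0.         291.96249513]
 [  0.         534.27655953 209.56683245]
 [  0.           0.           1.        ]]
top [[430.39782153   0.         275.39859726]
 [  0.         430.39782153 213.22554117]
 [  0.           0.           1.        ]]
wrist [[325.1922621    0.         280.52611768]
 [  0.         325.1922621  209.02173622]
 [  0.           0.           1.        ]]
```

View pics/scene0.png

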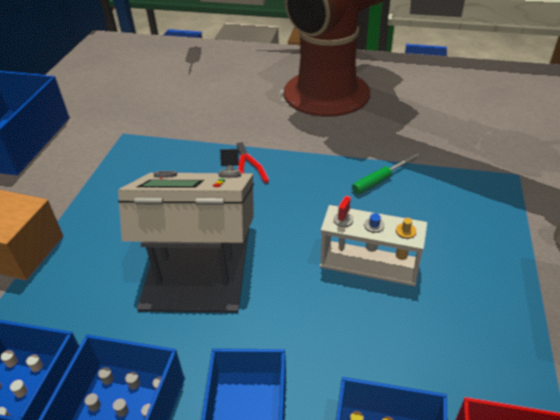

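View pics/top0.png

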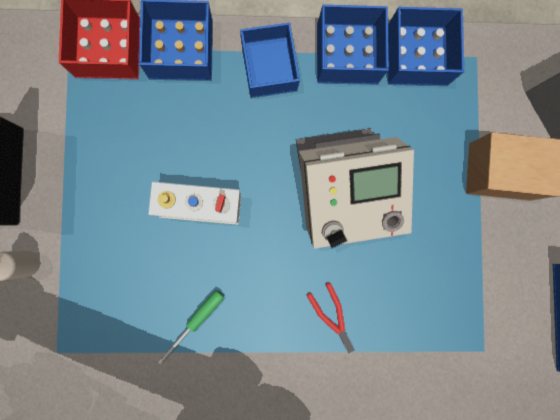

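View pics/wrist0.png

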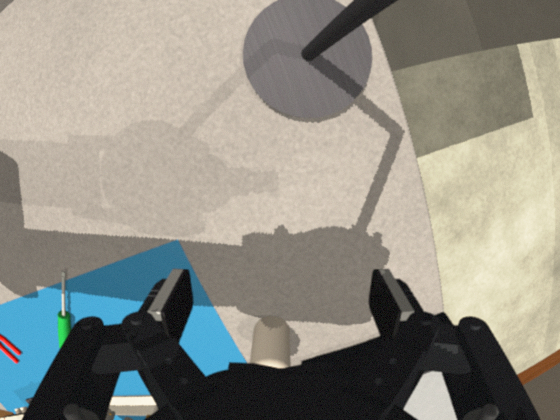

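Run:
```python
from h import *
f=dict(np.load('top0.npz'));P=cloud(f);im=f['frame']
print(f['world_from_camera'].round(3))
for n,(u0,v0,u1,v1) in dict(stand=(140,170,250,235),box=(295,130,425,260)).items():
    c=im[v0:v1,u0:u1];k=6 if n=='stand' else 4.5
    cv2.imwrite(f'pics/{n}_z.png',cv2.cvtColor(cv2.resize(c,None,fx=k,fy=k,interpolation=cv2.INTER_CUBIC),cv2.COLOR_RGB2BGR))
for u,v in[(166,200),(193,202),(221,203),(152,215),(235,190),(392,221),(380,228),(392,209),(392,234),(320,160),(400,160),(345,220),(334,232)]:print(u,v,P[v,u].round(4))
```

```text
[[ 0.007 -0.998  0.067  0.47 ]
 [-0.999 -0.009 -0.04   0.036]
 [ 0.041 -0.066 -0.997  0.881]
 [ 0.     0.     0.     1.   ]]
166 200 [0.5428 0.1997 0.1132]
193 202 [0.54   0.1524 0.1105]
221 203 [0.5371 0.1011 0.1283]
152 215 [0.5178 0.2313 0.0815]
235 190 [0.5647 0.079  0.0911]
392 221 [ 0.5096 -0.2095  0.1014]
380 228 [ 0.4962 -0.1845  0.1106]
392 209 [ 0.5294 -0.2007  0.1303]
392 234 [ 0.4857 -0.2084  0.1041]
320 160 [ 0.6074 -0.0668  0.1706]
400 160 [ 0.6087 -0.2016  0.1736]
345 220 [ 0.5096 -0.1184  0.1221]
334 232 [ 0.4877 -0.0962  0.1363]
```

View pics/stand_z.png

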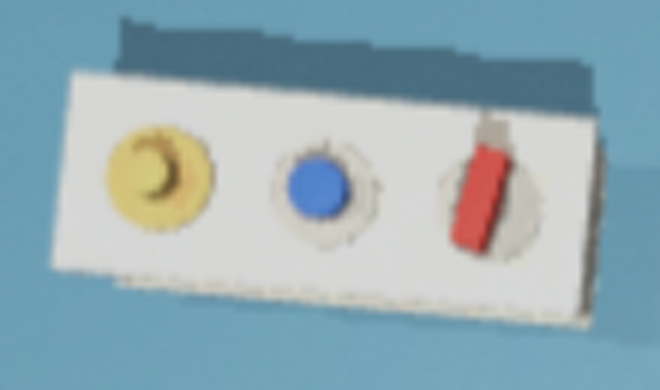

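View pics/box_z.png

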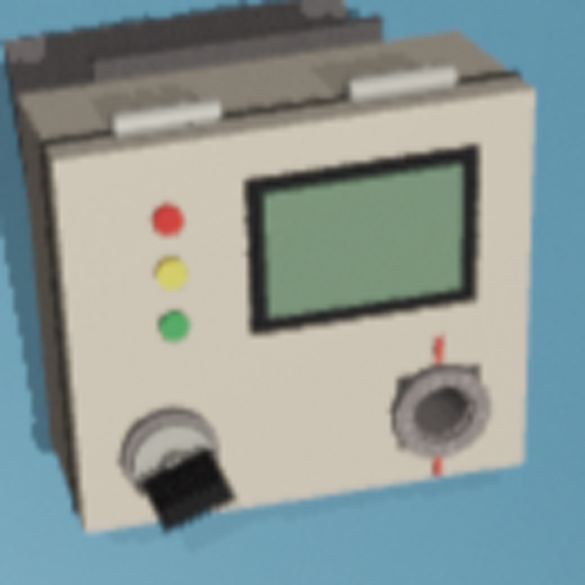

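```bash
cat > fit.py <<'E'
from h import *
f=dict(np.load('top0.npz'));P=cloud(f);im=f['frame'];K=f['K'];T=f['world_from_camera']
def hitplane(u,v,n,d): # n.p=d
    r=T[:3,:3]@np.array([(u-K[0,2])/K[0,0],(v-K[1,2])/K[1,1],1]);o=T[:3,3]
    return o+r*((d-n@o)/(n@r))
# stand
hsv=cv2.cvtColor(im,cv2.COLOR_RGB2HSV)
def zh(u,v,h): return hitplane(u,v,np.array([0,0,1.]),h)
sub=np.zeros(im.shape[:2],bool);sub[170:235,140:250]=1
top=sub&(abs(P[...,2]-.09)<.006)
print('standtop z',np.median(P[top][:,2]))
m=sub&(hsv[...,1]<60)&(hsv[...,2]>140)|(sub&top)
cnt=max(cv2.findContours(m.astype(np.uint8),0,2)[0],key=cv2.contourArea)
pts=np.array([zh(u,v,.09)[:2] for u,v in cnt[:,0]],np.float32)
print('stand rect',cv2.minAreaRect(pts))
red=sub&((hsv[...,0]<8)|(hsv[...,0]>172))&(hsv[...,1]>130)
q=P[red];print('red',len(q),np.percentile(q,[5,50,95],axis=0).round(4))
vs,us=np.nonzero(red)
p=np.array([zh(u,v,.130)[:2] for u,v in zip(us,vs)],np.float32);print('red rect@130',cv2.minAreaRect(p),p.mean(0))
# cover
box=np.zeros_like(sub);box[150:245,305:415]=1
ok=box&(hsv[...,1]<60)&(hsv[...,2]>150)
q=P[ok];n=None
for _ in range(8):
    c=q.mean(0);n=np.linalg.svd(q-c)[2][2];n*=np.sign(n[2]);e=(q-c)@n;q=q[abs(e)<.004]
d=n@c;print('cover n',n,'tilt',np.degrees(np.arccos(n[2])),'yaw',np.degrees(np.arctan2(-n[1],-n[0])),'d',d,len(q),e.std())
E
python3 fit.py
```

```text
standtop z 0.0909760726364447
stand rect ((0.5406414866447449, 0.1525682508945465), (0.16529260575771332, 0.06589306145906448), 85.34314727783203)
red 95 [[0.5258 0.0976 0.1269]
 [0.5372 0.1028 0.1304]
 [0.5492 0.1093 0.1323]]
red rect@130 ((0.5374748706817627, 0.10338056832551956), (0.010459602810442448, 0.028209861367940903), 72.57433319091797) [0.53761715 0.10325619]
cover n [-0.55348849 -0.11618403  0.82471314] tilt 34.44058097151032 yaw 11.854964833995354 d -0.16732626703802814 573 0.0010071086624248388
```

```bash
cat >> h.py <<'E'
def cur():
    s=state();return np.array(s['tool_pos']),R.from_quat(np.roll(s['tool_rot'],-1)),s
def need(p,r):
    "shift (units of .04) in current tool axes, turn (units of 5deg)"
    p0,r0,s=cur();d=r0.inv().apply(np.array(p)-p0)/.04;t=np.degrees((r0.inv()*r).as_rotvec())/5
    print('pos',p0.round(4),'need shift',d.round(3),'turn',t.round(3),'t',round(s['time'],2));return d,t
def down(yaw): # jaws x at yaw deg
    y=np.radians(yaw);x=np.array([np.cos(y),np.sin(y),0]);z=np.array([0,0,-1.]);return R.from_matrix(np.stack([x,np.cross(z,x),z],1))
E
python3 - <<'E'
from h import *
need([.5375,.1034,.25],down(72.6))
p,r,s=cur();print(r.as_matrix().round(3))
E
cat >> fit.py <<'E'
n=np.array(n)
for yaw in (0,):
    pass
# boss ring etc with 30deg model: find dark hole center, red marks in image
cr=im[195:245,365:415];h=hsv[195:245,365:415]
redm=((h[...,0]<8)|(h[...,0]>172))&(h[...,1]>110)
nl,lab,st,ce=cv2.connectedComponentsWithStats(redm.astype(np.uint8),connectivity=8)
print([(ce[i]+[365,195],st[i,4]) for i in range(1,nl)])
E
python3 fit.py|tail -1
```

```text
pos [0.2186 0.5849 0.1997] need shift [-8.487 11.682 -1.246] turn [-0.003  0.019 -0.62 ] t 0.15
[[ 0.35   0.937 -0.001]
 [ 0.937 -0.35  -0.001]
 [-0.002 -0.    -1.   ]]
[(array([392. , 207.5]), np.int32(6)), (array([392., 233.]), np.int32(3))]
```

carry_out([
  [[0,0,0,-0.5,0.7,-0.15,1],[0,0,0,-0.57,0.78,-0.15,1],[0,0,0,-0.57,0.78,-0.15,1],[0,0,0,-0.57,0.78,-0.15,1],[0,0,0,-0.57,0.78,-0.15,1],[0,0,0,-0.57,0.78,-0.15,1],[0,0,0,-0.57,0.78,-0.15,1],[0,0,0,-0.57,0.78,-0.1,1]],
])

```text
time: 0.82
tool_pos: [0.3874, 0.3293, 0.2472]
tool_rot: [0.0, 0.822, 0.57, 0.0]
contact_force: [0.6, 0.4, 0.3]
gripper_width: 1.002
```

carry_out([
  [[0,0,0,-0.57,0.78,-0.1,1],[0,0,0,-0.57,0.78,0,1],[0,0,-0.2,-0.57,0.78,0,1],[0,0,-0.2,-0.57,0.78,0,1],[0,0,-0.2,-0.57,0.78,0,1],[0,0,0,-0.57,0.78,0,1],[0,0,0,-0.3,0.4,0,1],[0,0,0,0,0,0,1]],
])

```text
time: 1.48
tool_pos: [0.5307, 0.1198, 0.25]
tool_rot: [0.0, 0.808, 0.589, -0.001]
contact_force: [-0.1, 1.0, -0.1]
gripper_width: 1.002
```

Run:
```python
from h import *
need([.5375,.1034,.25],down(72.6))
f=grab_frame('wrist');save(f,'wrist1');p,r,s=cur();np.savez('w1.npz',p=p,q=r.as_quat(),**f);print(f['hand_eye'].round(4),s['gripper_width'])
```

```text
pos [0.5307 0.1198 0.25  ] need shift [-0.339  0.286  0.   ] turn [-0.003  0.016 -0.078] t 1.48
[[ 1.000e+00  3.000e-04  1.000e-03  7.000e-04]
 [-6.000e-04  9.487e-01  3.162e-01 -8.060e-02]
 [-9.000e-04 -3.162e-01  9.487e-01 -1.732e-01]
 [ 0.000e+00  0.000e+00  0.000e+00  1.000e+00]] 1.0028637571430574
```

View pics/wrist1.png

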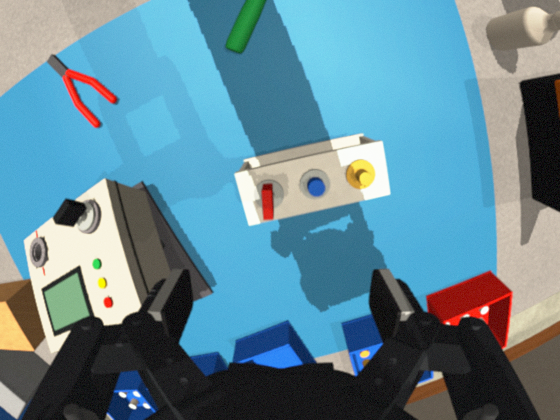

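```bash
cat >> h.py <<'E'
def wray(f,p,r,u,v):
    K=f['K'];he=f['hand_eye'];a=np.array([u-K[0,2],v-K[1,2]])/K[0,0];th=np.linalg.norm(a)+1e-12
    c=np.array([a[0]/th*np.sin(th),a[1]/th*np.sin(th),np.cos(th)])
    return p+r.apply(he[:3,3]),r.apply(he[:3,:3]@c)
def whit(f,p,r,u,v,n,d):
    o,w=wray(f,p,r,u,v);return o+w*((d-n@o)/(n@w))
def wcloud(f,p,r,mask):
    out=[]
    K=f['K'];he=f['hand_eye']
    for v,u in np.argwhere(mask):
        o,w=wray(f,p,r,u,v); zc=w@r.apply(he[:3,2]); out.append(o+w*f['z_map'][v,u]/zc)
    return np.array(out)
Z=np.array([0,0,1.])
E
cat > wing.py <<'E'
from h import *
import sys
f=dict(np.load(sys.argv[1]));p=f['p'];r=R.from_quat(f['q'])
hsv=cv2.cvtColor(f['frame'],cv2.COLOR_RGB2HSV)
m=((hsv[...,0]<8)|(hsv[...,0]>172))&(hsv[...,1]>130)
m[:, :200]=0;m[:,380:]=0;m[260:]=0
c=wcloud(f,p,r,m);print(len(c),np.percentile(c,[2,50,98],axis=0).round(4))
t=c[c[:,2]>.1255][:,:2].astype(np.float32);print(len(t),'top rect',cv2.minAreaRect(t),t.mean(0))
for h in (.128,.130):
    q=np.array([whit(f,p,r,u,v,Z,h)[:2] for v,u in np.argwhere(m)],np.float32);print(h,cv2.minAreaRect(q),q.mean(0))
E
python3 wing.py w1.npz
```

```text
364 [[0.5235 0.1    0.1088]
 [0.5349 0.1074 0.1299]
 [0.5513 0.114  0.1317]]
303 top rect ((0.5014659762382507, 0.12121948599815369), (0.011261573061347008, 0.10831895470619202), 68.01175689697266) [0.5368018  0.10703336]
0.128 ((0.5360021591186523, 0.1070265993475914), (0.009546807035803795, 0.03488370403647423), 71.8814697265625) [0.5357543  0.10728975]
0.13 ((0.5354425311088562, 0.1072954386472702), (0.009482162073254585, 0.034647464752197266), 71.88117980957031) [0.53519595 0.10755686]
```

Run:
```python
from h import *
need([.5366,.105,.17],down(72))
```

```text
pos [0.5297 0.1216 0.2501] need shift [-0.342  0.293  2.001] turn [-0.014  0.005  0.061] t 1.53
```

carry_out([
  [[0,0,0.06,-0.34,0.29,0.4,-0.3],[0,0,0,0,0,0.8,-0.3],[0,0,0,0,0,0.8,-0.3],[0,0,0,0,0,0,-0.3],[0,0,0,0,0,0,-0.3],[0,0,0,0,0,0,-0.3]],
])

```text
time: 2.03
tool_pos: [0.5366, 0.1076, 0.1724]
tool_rot: [0.0, 0.808, 0.59, 0.001]
contact_force: [0.2, -0.7, 0.8]
gripper_width: 0.351
```

```bash
python3 - <<'E'
from h import *
p,r,s=cur();f=grab_frame('wrist');save(f,'wrist2');np.savez('w2.npz',p=p,q=r.as_quat(),**f);print(p,s['gripper_width'])
E
python3 wing.py w2.npz
```

```text
[0.53657365 0.10760902 0.17241041] 0.35050527943125326
648 [[0.5245 0.0976 0.1059]
 [0.5352 0.1051 0.1297]
 [0.5531 0.1119 0.1312]]
534 top rect ((0.5059331655502319, 0.11390843987464905), (0.01000909972935915, 0.0993339791893959), 73.59449005126953) [0.53795254 0.1045894 ]
0.128 ((0.5365177392959595, 0.10482117533683777), (0.009916013106703758, 0.03684322163462639), 74.09396362304688) [0.5362267  0.10508858]
0.13 ((0.5358111262321472, 0.10507795214653015), (0.009824800305068493, 0.03650440275669098), 74.09397888183594) [0.535523  0.1053429]
```

View pics/wrist2.png

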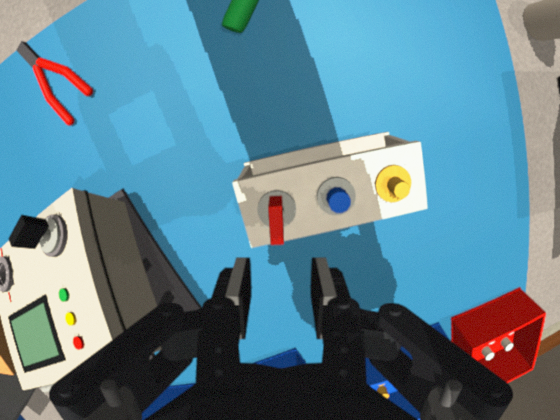

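Run:
```python
from h import *
need([.538,.1043,.100],down(73.5))
```

```text
pos [0.5373 0.1075 0.1734] need shift [-0.075  0.035  1.836] turn [ 0.041 -0.017 -0.248] t 2.08
```

carry_out([
  [[0.04,0,-0.25,-0.07,0.03,0.5,-0.3],[0,0,0,0,0,0.5,-0.3],[0,0,0,0,0,0.5,-0.3],[0,0,0,0,0,0.33,-0.3],[0,0,0,0,0,0,-0.3],[0,0,0,0,0,0,-0.3]],
])

```text
time: 2.58
tool_pos: [0.5367, 0.104, 0.0985]
tool_rot: [-0.001, 0.801, 0.598, -0.001]
contact_force: [-0.3, 0.4, 0.7]
gripper_width: 0.349
```

Run:
```python
from h import *
need([.538,.1043,.100],down(73.5));p,r,s=cur();f=grab_frame('wrist');save(f,'wrist3');np.savez('w3.npz',p=p,q=r.as_quat(),**f);print(p,s['gripper_width'])
```

```text
pos [0.5367 0.104  0.0985] need shift [ 0.016  0.028 -0.039] turn [-0.031 -0.004 -0.007] t 2.58
[0.53672659 0.1040262  0.09845485] 0.3494429942173292
```

View pics/wrist3.png

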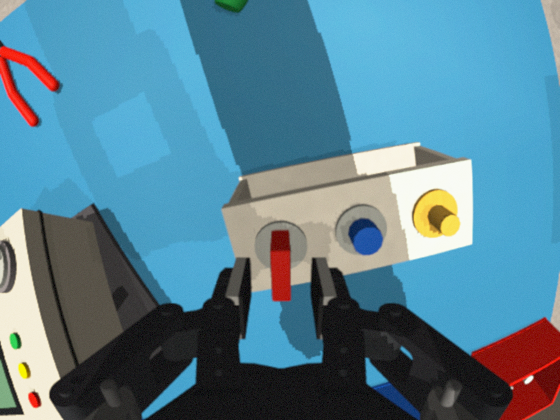

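carry_out([
  [[0,0,0,0,0.03,0,-1],[0,0,0,0,0,0,-1],[0,0,0,0,0,0,-1],[0,0,0,0,0,0,-1],[0,0,0,0,0,0,-1],[0,0,0,0,0,0,-1]],
])

```text
time: 3.13
tool_pos: [0.5388, 0.1034, 0.0994]
tool_rot: [-0.0, 0.802, 0.598, 0.0]
contact_force: [0.4, -0.5, 6.2]
gripper_width: 0.002
```

```bash
python3 - <<'E'
from h import *
need([.538,.1043,.100],down(73.5));p,r,s=cur();f=grab_frame('wrist');save(f,'wrist4');np.savez('w4.npz',p=p,q=r.as_quat(),**f);print(p,s['gripper_width'],s['contact_force'])
E
python3 wing.py w4.npz
```

```text
pos [0.5388 0.1034 0.0994] need shift [ 0.016 -0.027 -0.014] turn [-0.003 -0.011 -0.011] t 3.13
[0.53883774 0.10338267 0.09943368] 0.0018721813106375859 [ 0.42664891 -0.46464537  6.18160542]
585 [[0.5238 0.1029 0.1043]
 [0.5257 0.1076 0.1268]
 [0.5309 0.1121 0.1342]]
315 top rect ((0.4964621365070343, 0.1164497435092926), (0.009322499856352806, 0.07237893342971802), 73.18309020996094) [0.52690434 0.10744291]
0.128 ((0.5242927670478821, 0.107942596077919), (0.009363926947116852, 0.017157699912786484), 74.06571197509766) [0.524408   0.10816355]
0.13 ((0.5234282612800598, 0.1082032173871994), (0.009234439581632614, 0.016920458525419235), 74.0657958984375) [0.52354187 0.10842109]
```

View pics/wrist4.png

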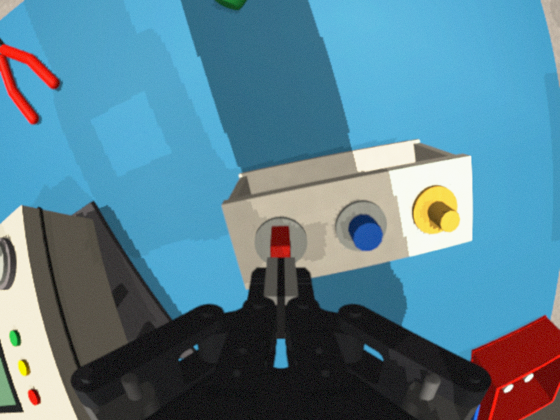

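Run:
```python
from h import *
im=cv2.cvtColor(cv2.imread('pics/wrist4.png'),4)
a=cv2.resize(cv2.imread('pics/wrist4.png')[200:350,210:350],None,fx=4,fy=4,interpolation=2);cv2.imwrite('pics/w4z.png',a)
for n,(u0,v0,u1,v1) in dict(scene=(280,120,460,290)).items():
    f=grab_frame(n);c=f['frame'][v0:v1,u0:u1];cv2.imwrite('pics/s4z.png',cv2.cvtColor(cv2.resize(c,None,fx=3.4,fy=3.4,interpolation=2),4))
```

```text
(no output)
```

View pics/w4z.png

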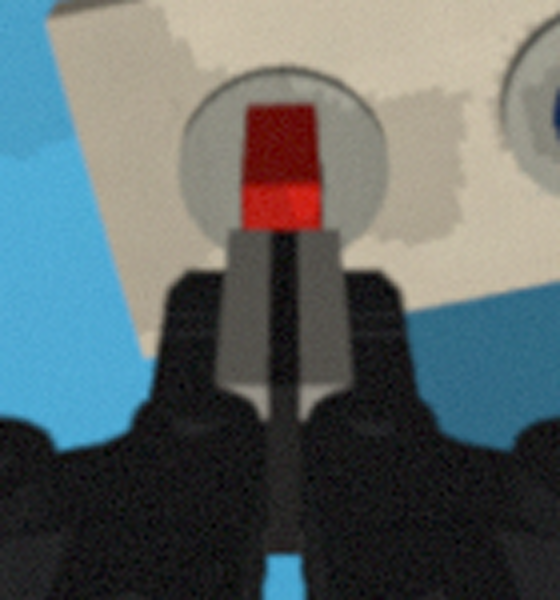

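View pics/s4z.png

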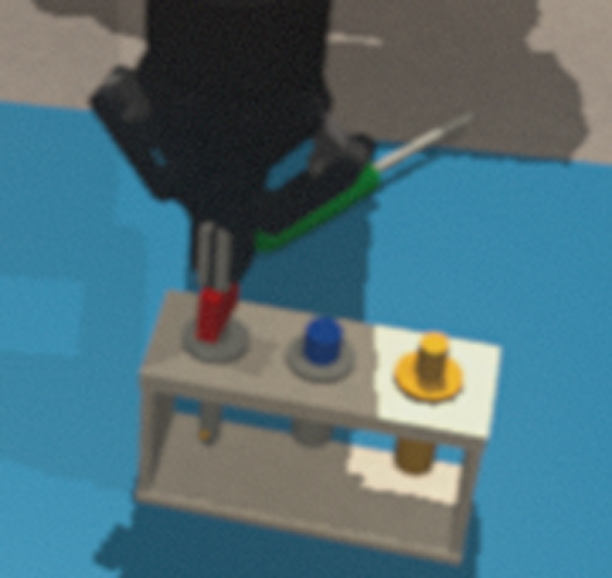

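Run:
```python
from h import *
for n in ['w2.npz','w3.npz','w4.npz']:
    f=dict(np.load(n));p=f['p'];r=R.from_quat(f['q'])
    for u,v in [(281,240),(281,252),(274,262),(288,262),(274,285),(244,262),(240,290),(318,265)]:
        m=np.zeros((420,560),bool);m[v,u]=1
        w=wcloud(f,p,r,m)[0];print(n,u,v,'tool',r.inv().apply(w-p).round(4),'world',w.round(4))
s=state();print(s['joint_pos'])
```

```text
w2.npz 281 240 tool [0.0012 0.0154 0.0435] world [0.5517 0.1041 0.1289]
w2.npz 281 252 tool [0.0016 0.088  0.1724] world [6.212e-01 8.240e-02 2.000e-04]
w2.npz 274 262 tool [-0.0067  0.1012  0.172 ] world [6.312e-01 7.040e-02 6.000e-04]
w2.npz 288 262 tool [0.01   0.1013 0.1722] world [6.364e-01 8.630e-02 3.000e-04]
w2.npz 274 285 tool [-0.007   0.1331  0.1711] world [0.6615 0.0605 0.0015]
w2.npz 244 262 tool [-0.0162 -0.0098 -0.0389] world [0.5223 0.0951 0.2113]
w2.npz 240 290 tool [-0.0153 -0.0103 -0.0641] world [0.5219 0.0962 0.2365]
w2.npz 318 265 tool [ 0.0179 -0.0103 -0.0429] world [0.5321 0.1278 0.2153]
w3.npz 281 240 tool [ 0.0011 -0.0124 -0.0193] world [0.5252 0.1085 0.1178]
w3.npz 281 252 tool [ 0.001  -0.0115 -0.0317] world [0.526  0.1083 0.1302]
w3.npz 274 262 tool [-0.0024 -0.0059 -0.0314] world [0.5304 0.1034 0.1299]
w3.npz 288 262 tool [ 0.0045 -0.0061 -0.0317] world [0.5323 0.11   0.1302]
w3.npz 274 285 tool [-0.0025  0.0074 -0.0315] world [0.5432 0.0995 0.1299]
w3.npz 244 262 tool [-0.0162 -0.0099 -0.0393] world [0.5227 0.0913 0.1377]
w3.npz 240 290 tool [-0.0154 -0.0101 -0.0637] world [0.5228 0.0921 0.1622]
w3.npz 318 265 tool [ 0.0179 -0.0101 -0.0425] world [0.5322 0.124  0.141 ]
w4.npz 281 240 tool [ 0.001  -0.0144 -0.0237] world [0.5254 0.1085 0.1231]
w4.npz 281 252 tool [ 0.001  -0.0106 -0.0298] world [0.5289 0.1074 0.1293]
w4.npz 274 262 tool [-0.0022 -0.0105 -0.0401] world [0.5281 0.1042 0.1395]
w4.npz 288 262 tool [ 0.0043 -0.01   -0.0392] world [0.5304 0.1103 0.1387]
w4.npz 274 285 tool [-0.0019 -0.0105 -0.0603] world [0.5282 0.1045 0.1597]
w4.npz 244 262 tool [-0.0224  0.0161  0.0101] world [0.5479 0.0773 0.0894]
w4.npz 240 290 tool [-0.0392  0.0948  0.0991] world [6.185e-01 3.890e-02 2.000e-04]
w4.npz 318 265 tool [0.0246 0.0173 0.0083] world [0.5624 0.122  0.0911]
[ 5.33636026e-02 -4.44240910e-02  1.88437352e+00  1.08099000e-03
  1.30157132e+00 -1.22875162e+00]
```

Run:
```python
from h import *
for n in ['w1.npz','w2.npz','w3.npz','w4.npz']:
    f=dict(np.load(n));p=f['p'];r=R.from_quat(f['q'])
    m=np.zeros((420,560),bool);m[220:300,140:420]=1;m&=f['z_map']>0
    c=r.inv().apply(wcloud(f,p,r,m)-p)
    hsv=cv2.cvtColor(f['frame'],cv2.COLOR_RGB2HSV)[m]
    k=(abs(c[:,1])<.012)&(c[:,2]>-.08)&(c[:,2]<.02)&(hsv[:,1]<80)&(hsv[:,2]<140)
    for sgn in(-1,1):
        q=c[k&(c[:,0]*sgn>0)]
        if len(q): print(n,sgn,len(q),q[np.argsort(-q[:,2])[:6]].round(4).tolist())
```

```text
w1.npz -1 911 [[-0.0421, -0.0028, -0.0433], [-0.0422, -0.0018, -0.0435], [-0.0419, -0.0036, -0.0437], [-0.0419, 0.0008, -0.0437], [-0.0421, 0.006, -0.0438], [-0.0421, -0.0015, -0.0439]]
w1.npz 1 866 [[0.0439, 0.0014, -0.0446], [0.0441, -0.0005, -0.045], [0.0437, 0.0005, -0.0452], [0.0437, 0.0013, -0.0457], [0.0439, 0.0001, -0.0459], [0.0438, -0.0049, -0.0459]]
w2.npz -1 1006 [[-0.0166, -0.0098, -0.0349], [-0.0194, -0.0101, -0.0355], [-0.0175, -0.0102, -0.0356], [-0.0161, -0.0103, -0.0357], [-0.0189, -0.0102, -0.0358], [-0.0199, -0.0103, -0.0359]]
w2.npz 1 1038 [[0.0178, -0.0098, -0.0349], [0.0197, -0.0099, -0.035], [0.0187, -0.0099, -0.0351], [0.0182, -0.01, -0.0353], [0.0172, -0.0101, -0.0354], [0.0192, -0.0096, -0.0354]]
w3.npz -1 1323 [[-0.0202, 0.0119, 0.009], [-0.0215, 0.0119, 0.0089], [-0.024, 0.0119, 0.0088], [-0.0259, 0.0119, 0.0088], [-0.0221, 0.0118, 0.0087], [-0.0067, -0.0111, 0.0087]]
w3.npz 1 1602 [[0.0282, 0.012, 0.009], [0.0257, 0.0119, 0.0089], [0.0219, 0.0119, 0.0089], [0.0289, 0.0119, 0.0088], [0.0231, 0.0118, 0.0087], [0.0089, -0.0105, 0.0087]]
w4.npz -1 1147 [[-0.0141, -0.0056, 0.0096], [-0.0103, -0.011, 0.0091], [-0.0134, -0.0072, 0.0089], [-0.0115, -0.0098, 0.0088], [-0.009, -0.0118, 0.0087], [-0.0133, -0.0051, 0.0075]]
w4.npz 1 1530 [[0.0107, -0.0115, 0.0093], [0.0338, -0.0116, 0.0089], [0.0143, -0.0081, 0.0081], [0.015, -0.0069, 0.008], [0.0112, -0.0115, 0.0077], [0.0335, -0.0115, 0.0075]]
```

carry_out([
  [[0,0,0,0,0,-0.2,-1],[0,0,0,0,0,-0.1,-0.3],[0,0,0,0,0,0,-0.3],[0,0,0,0,0,0,-0.3],[0,0,0,0,0,0,-0.3]],
])

```text
time: 3.65
tool_pos: [0.5371, 0.1035, 0.1091]
tool_rot: [-0.002, 0.802, 0.598, -0.001]
contact_force: [0.4, 0.2, -0.4]
gripper_width: 0.35
```

```bash
python3 - <<'E'
from h import *
need([.538,.1043,.066],down(73.5));p,r,s=cur();f=grab_frame('wrist');save(f,'wrist5');np.savez('w5.npz',p=p,q=r.as_quat(),**f);print(p,s['gripper_width'],s['contact_force'])
E
python3 wing.py w5.npz
```

```text
pos [0.5371 0.1035 0.1091] need shift [0.026 0.019 1.079] turn [-0.047  0.001 -0.01 ] t 3.65
[0.53714467 0.10345773 0.10914742] 0.3496571165709708 [ 0.42412856  0.20248596 -0.38114247]
655 [[0.5238 0.1018 0.1051]
 [0.5264 0.1072 0.1291]
 [0.5355 0.1121 0.1311]]
430 top rect ((0.49851688742637634, 0.11626382917165756), (0.009485081769526005, 0.07837850600481033), 73.15010833740234) [0.5289193  0.10693714]
0.128 ((0.5266267657279968, 0.1077011227607727), (0.009565330110490322, 0.020501654595136642), 73.46607208251953) [0.52680373 0.10750341]
0.13 ((0.525775134563446, 0.10794859379529953), (0.0094416169449687, 0.02023652195930481), 73.46636199951172) [0.52594984 0.10775352]
```

View pics/wrist5.png

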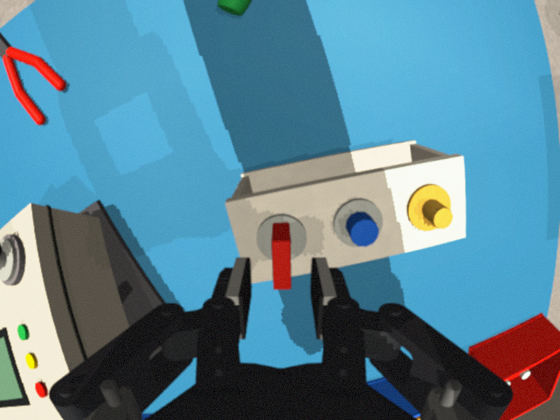

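carry_out([
  [[-0.04,0,0,0.02,0.02,0.3,-0.3],[0,0,0,0,0,0.3,-0.3],[0,0,0,0,0,0.3,-0.3],[0,0,0,0,0,0.18,-0.3],[0,0,0,0,0,0,-0.3],[0,0,0,0,0,0,-0.3]],
])

```text
time: 4.2
tool_pos: [0.5379, 0.1039, 0.0655]
tool_rot: [-0.0, 0.802, 0.598, -0.001]
contact_force: [-0.5, -1.0, 0.1]
gripper_width: 0.352
```

Run:
```python
from h import *
need([.538,.1043,.066],down(73.5));p,r,s=cur();f=grab_frame('wrist');save(f,'wrist6');np.savez('w6.npz',p=p,q=r.as_quat(),**f);print(p,s['gripper_width'],s['contact_force'])
```

```text
pos [0.5379 0.1039 0.0655] need shift [ 0.009 -0.    -0.013] turn [-0.018  0.006 -0.01 ] t 4.2
[0.53790468 0.10393244 0.0655001 ] 0.3524118383564357 [-0.54713748 -0.9890625   0.05542821]
```

View pics/wrist6.png

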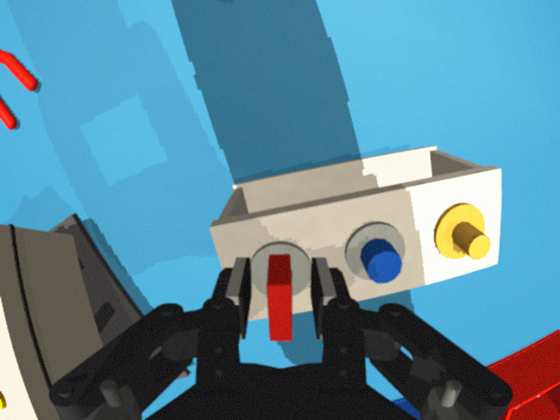

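Wing at (281,300), centred between the pads and now deep between them. Close.

carry_out([
  [[0,0,0,0,0,0,-1],[0,0,0,0,0,0,-1],[0,0,0,0,0,0,-1],[0,0,0,0,0,0,-1],[0,0,0,0,0,0,-1]],
])

```text
time: 4.67
tool_pos: [0.5389, 0.104, 0.0669]
tool_rot: [0.0, 0.802, 0.598, 0.0]
contact_force: [-0.4, -0.2, 2.3]
gripper_width: 0.103
```

Run:
```python
from h import *
p,r,s=cur();f=grab_frame('wrist');save(f,'wrist7');np.savez('w7.npz',p=p,q=r.as_quat(),**f);print(p,s['gripper_width'],s['contact_force'])
```

```text
[0.538858   0.10403348 0.06693336] 0.10279093089577629 [-0.38638732 -0.22385969  2.26990755]
```

View pics/wrist7.png

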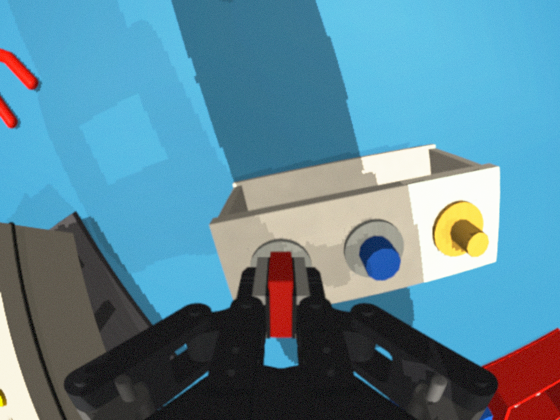

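carry_out([
  [[0,0,0,0,0,-0.3,-1],[0,0,0,0,0,-0.5,-1],[0,0,0,0,0,-0.7,-1],[0,0,0,0,0,-0.8,-1],[0,0,0,0,0,-0.8,-1],[0,0,0,0,0,-0.7,-1],[0,0,0,0,0,-0.4,-1]],
])

```text
time: 5.3
tool_pos: [0.5396, 0.1041, 0.2393]
tool_rot: [0.002, 0.801, 0.598, 0.002]
contact_force: [0.1, 0.3, -0.0]
gripper_width: 0.105
```

```bash
cat > well.py <<'E'
from h import *
f=dict(np.load('top0.npz'));K=f['K'];T=f['world_from_camera'];im=f['frame']
def hp(u,v,n,d):
    r=T[:3,:3]@np.array([(u-K[0,2])/K[0,0],(v-K[1,2])/K[1,1],1]);o=T[:3,3];return o+r*((d-n@o)/(n@r))
M=hp(392.8,221.1,Z,.122);print('mouth guess',M.round(4))
for yaw in (0,-3,3,6,9,12):
    y=np.radians(yaw);n=np.array([-.5*np.cos(y),-.5*np.sin(y),np.cos(np.pi/6)])
    d=n@M-.006
    a,b=hp(392,207.5,n,d),hp(392,233,n,d);ex=np.array([np.cos(y)*.866,np.sin(y)*.866,.5]);ey=np.cross(n,ex)
    # left cover bottom edge points zoomed (85,530),(523,462); left top (52,152), right top (535,90)
    w=[hp(295+u/4.5,130+v/4.5,n,d) for u,v in[(85,530),(523,462),(52,152),(535,90)]]
    c=lambda q:((q-M)@ex*1000).round(1),((q-M)@ey*1000).round(1)
    print(yaw,*[ (round(float((q-M)@ex)*1000,1),round(float((q-M)@ey)*1000,1)) for q in [a,b]+w])
E
python3 well.py
python3 - <<'E'
from h import *
p,r,s=cur();print(p,s['gripper_width'],s['contact_force'])
f=grab_frame('scene');save(f,'scene8');np.savez('s8.npz',**f)
f=grab_frame('wrist');save(f,'wrist8');np.savez('w8.npz',p=p,q=r.as_quat(),**f)
E
```

```text
mouth guess [ 0.5083 -0.2045  0.122 ]
[0.53957137 0.10407666 0.23927876] 0.10493575900510362 [ 0.07945693  0.3196751  -0.00050298]Traceback (most recent call last):
  File "well.py", line 12, in <module>
    c=lambda q:((q-M)@ex*1000).round(1),((q-M)@ey*1000).round(1)
                                          ^
NameError: name 'q' is not defined
```

View pics/scene8.png

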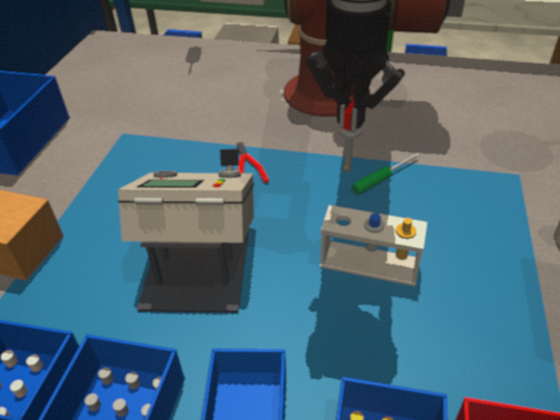

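View pics/wrist8.png

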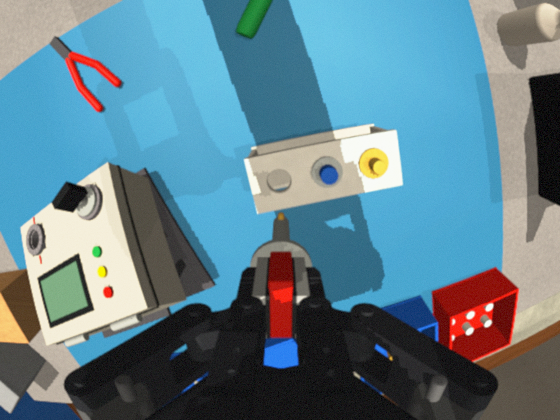

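```bash
sed -i '/c=lambda/d' well.py; python3 well.py
python3 - <<'E'
from h import *
f=dict(np.load('w8.npz'));p=f['p'];r=R.from_quat(f['q'])
cv2.imwrite('pics/w8z.png',cv2.resize(cv2.cvtColor(f['frame'],4)[190:350,210:350],None,fx=4,fy=4,interpolation=2))
m=np.zeros((420,560),bool);m[205:330,240:325]=1
c=r.inv().apply(wcloud(f,p,r,m)-p)
k=(abs(c[:,0])<.02)&(abs(c[:,1])<.03)&(c[:,2]<.06)
c=c[k]
for a in np.arange(-.07,.06,.008):
    q=c[(c[:,2]>=a)&(c[:,2]<a+.008)]
    if len(q): print(round(a,3),len(q),q.min(0).round(4),q.max(0).round(4))
E
```

```text
mouth guess [ 0.5083 -0.2045  0.122 ]
0 (24.0, 3.3) (-27.5, -4.3) (-59.8, 137.0) (-26.5, -39.7) (103.6, 160.1) (130.4, -18.0)
-3 (23.8, 4.5) (-27.2, -5.3) (-68.1, 133.7) (-24.1, -40.3) (94.7, 164.3) (131.2, -11.7)
3 (24.2, 2.1) (-27.7, -3.2) (-51.4, 139.9) (-28.9, -39.0) (112.2, 155.6) (129.3, -24.2)
6 (24.3, 0.8) (-27.9, -2.1) (-42.7, 142.5) (-31.2, -38.3) (120.6, 150.7) (127.8, -30.5)
9 (24.3, -0.4) (-28.0, -1.0) (-33.9, 144.6) (-33.5, -37.4) (128.8, 145.4) (125.9, -36.8)
12 (24.2, -1.7) (-28.0, 0.1) (-24.9, 146.4) (-35.8, -36.4) (136.7, 139.8) (123.7, -43.0)
-0.07 1767 [-0.0157 -0.0151 -0.07  ] [ 0.0185  0.0111 -0.062 ]
-0.062 841 [-0.0166 -0.015  -0.062 ] [ 0.019   0.0093 -0.054 ]
-0.054 726 [-0.0172 -0.0149 -0.054 ] [ 0.0188 -0.0047 -0.046 ]
-0.046 591 [-0.0172 -0.0149 -0.046 ] [ 0.0189 -0.0051 -0.038 ]
-0.038 177 [-0.0156 -0.0148 -0.038 ] [ 0.0173 -0.0055 -0.0337]
-0.03 799 [-0.015  -0.0159 -0.0286] [ 0.0164 -0.0008 -0.0222]
-0.022 1 [ 0.0108 -0.0113 -0.0219] [ 0.0108 -0.0113 -0.0219]
-0.006 3 [-0.0001 -0.0051  0.0014] [ 0.0011 -0.0051  0.0016]
0.002 80 [-0.0044 -0.0053  0.0022] [ 0.006  -0.0013  0.0099]
0.01 73 [-0.0045 -0.0054  0.0101] [ 0.0062 -0.0004  0.0179]
0.018 59 [-0.0041 -0.0048  0.0181] [ 0.0063 -0.0004  0.0258]
0.026 97 [-0.0042 -0.0088  0.026 ] [ 0.006  -0.0007  0.0339]
0.034 43 [-0.0044 -0.0086  0.0341] [ 0.0061 -0.0003  0.0418]
```

View pics/w8z.png

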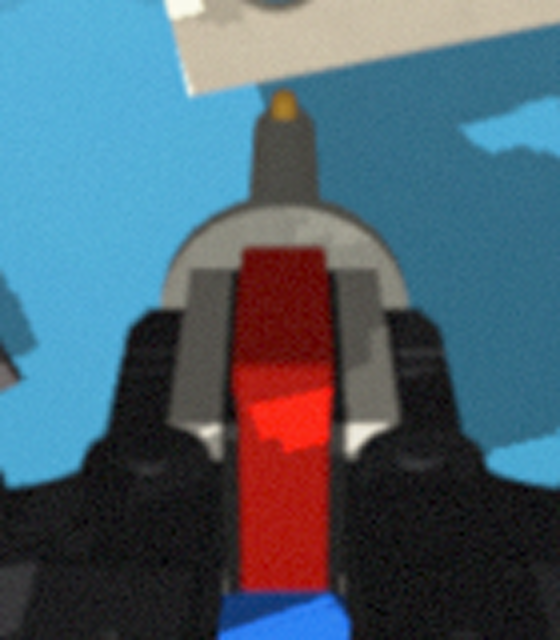

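```bash
cat >> h.py <<'E'
AX=np.array([.0008,.0003]);TIP=.046
def well(yaw=9.,tilt=30.,M=(.507,-.2055,.122)):
    y=np.radians(yaw);t=np.radians(tilt);n=np.array([-np.sin(t)*np.cos(y),-np.sin(t)*np.sin(y),np.cos(t)])
    x=np.array([np.cos(t)*np.cos(y),np.cos(t)*np.sin(y),np.sin(t)]);return np.array(M),np.stack([x,np.cross(n,x),n],1)
def goal(depth,W,turn=0,off=(0,0)): # tip at -depth
    M,w=W;r=R.from_matrix(np.stack([w[:,1],w[:,0],-w[:,2]],1))*R.from_rotvec([0,0,np.radians(turn)])
    tip=M+w@np.array([off[0],off[1],-depth]);return tip-r.apply([AX[0],AX[1],TIP]),r
E
python3 - <<'E'
from h import *
p,r=goal(-.06,well());print(p)
need(p+[0,0,.03],r)
E
```

```text
[ 0.45452106 -0.21462182  0.21364869]
pos [0.5404 0.1041 0.2393] need shift [-8.25   0.211 -0.129] turn [-5.808  1.326 -4.992] t 5.4
```

carry_out([
  [[0,0,0,-0.5,0,-0.1,-1],[0,0,0,-0.9,0.03,-0.1,-1],[0,0,0,-1,0.03,0,-1],[0,0,0,-1,0.03,0,-1],[0,0,0,-1,0.03,0,-1],[0,0,0,-1,0.03,0,-1],[0,0,0,-1,0.03,0,-1],[0,0,0,-0.9,0.03,0,-1]],
])

```text
time: 6.07
tool_pos: [0.4613, -0.1798, 0.2402]
tool_rot: [-0.001, 0.802, 0.598, -0.001]
contact_force: [-0.1, -0.1, -1.8]
gripper_width: 0.107
```

carry_out([
  [[-0.4,0.1,-0.35,-0.6,0,0,-1],[-0.75,0.17,-0.64,-0.2,0,0,-1],[-0.8,0.18,-0.68,0,0,0,-1],[-0.8,0.18,-0.68,0,0,0,-1],[-0.8,0.18,-0.68,0,0,0,-1],[-0.8,0.18,-0.68,0,0,0,-1],[-0.8,0.18,-0.68,0,0,0,-1],[-0.6,0.14,-0.52,0,0,0,-1]],
])

```text
time: 6.73
tool_pos: [0.4533, -0.2083, 0.2396]
tool_rot: [0.163, 0.631, 0.734, 0.193]
contact_force: [0.7, -0.3, -0.4]
gripper_width: 0.107
```

Run:
```python
from h import *
p,r=goal(-.06,well());need(p,r);print(state()['joint_pos'].round(3),state()['gripper_width'])
```

```text
pos [ 0.4533 -0.2083  0.2396] need shift [-0.163 -0.312  0.569] turn [-0.138 -0.01  -0.074] t 6.73
[-0.849 -0.589  2.138  0.441  1.326 -2.621] 0.10733703576741174
```

carry_out([
  [[-0.14,0,-0.07,-0.16,-0.31,0.4,-1],[0,0,0,0,0,0.17,-1],[0,0,0,0,0,0,-1],[0,0,0,0,0,0,-1]],
])

```text
time: 7.07
tool_pos: [0.4556, -0.2144, 0.215]
tool_rot: [0.167, 0.628, 0.734, 0.196]
contact_force: [0.3, -0.3, -1.2]
gripper_width: 0.108
```

Run:
```python
from h import *
p,r=goal(-.06,well());need(p,r)
p,r,s=cur();f=grab_frame('wrist');save(f,'wrist9');np.savez('w9.npz',p=p,q=r.as_quat(),**f)
f=grab_frame('top');np.savez('t9.npz',**f);save(f,'top9')
cv2.imwrite('pics/w9z.png',cv2.resize(cv2.imread('pics/wrist9.png')[120:320,180:380],None,fx=3,fy=3,interpolation=2))
```

```text
pos [ 0.4556 -0.2144  0.215 ] need shift [-0.001 -0.04   0.015] turn [-0.027 -0.011 -0.03 ] t 7.07
```

View pics/wrist9.png

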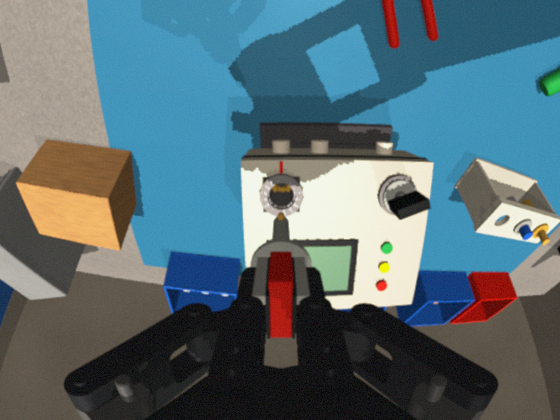

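View pics/w9z.png

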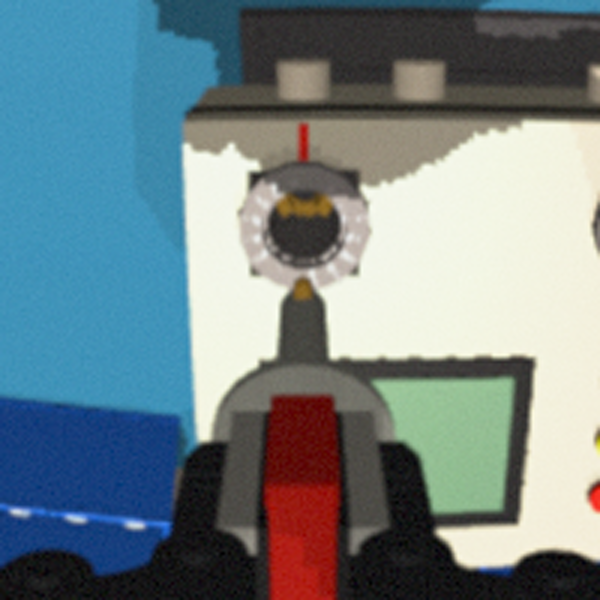

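```bash
cat > boss.py <<'E'
from h import *
import sys
f=dict(np.load(sys.argv[1]));p=f['p'];r=R.from_quat(f['q'])
hsv=cv2.cvtColor(f['frame'],cv2.COLOR_RGB2HSV)
m=np.zeros((420,560),bool);m[158:300,240:430]=1;m&=f['z_map']>0
c=wcloud(f,p,r,m);M,w=well();L=(c-M)@w;hh=hsv[m]
# cover plane
q=L[(abs(L[:,2]+.006)<.008)&(L[:,0]>-.03)&(np.hypot(L[:,0],L[:,1])>.03)&(np.hypot(L[:,0],L[:,1]-.11)>.035)]
for _ in range(6):
    A=np.c_[q[:,:2],np.ones(len(q))];k,*_=np.linalg.lstsq(A,q[:,2],rcond=None);e=q[:,2]-A@k;q=q[abs(e)<max(2*e.std(),.0008)]
print('cover in guess frame: slopes deg',np.degrees(k[:2]).round(2),'off mm',k[2]*1000,e.std(),len(q))
b=L[(np.hypot(L[:,0],L[:,1])<.03)];h=b[:,2]-(b[:,:2]@k[:2]+k[2])
b2=b[(h>.0045)&(h<.008)];print('boss top n',len(b2),'h',np.median(h[(h>.004)&(h<.009)]),b2.min(0).round(4),b2.max(0).round(4))
from scipy.optimize import least_squares
# image-based: outer boss contour via angle bins of boss top points, outer & inner circles
th=np.arctan2(b2[:,1],b2[:,0]);rr=np.hypot(b2[:,0],b2[:,1])
for nm,fn,rad in(('outer',np.argmax,.0195),('inner',np.argmin,.0125)):
    P=[]
    for a in np.arange(-np.pi,np.pi,.2):
        s=(th>=a)&(th<a+.2)
        if s.sum()>3: i=np.nonzero(s)[0][fn(rr[s])];P.append(b2[i,:2])
    P=np.array(P);sol=least_squares(lambda x:np.hypot(*(P-x[:2]).T)-x[2],[0,0,rad],loss='soft_l1',f_scale=.0005);print(nm,sol.x.round(4),len(P))
# red marks
rm=((hh[:,0]<8)|(hh[:,0]>172))&(hh[:,1]>110)&(np.hypot(L[:,0],L[:,1])<.05)&(abs(L[:,2]+.006)<.004)
print('marks',L[rm].round(4).tolist()[:40])
E
python3 boss.py w9.npz
```

```text
cover in guess frame: slopes deg [0.21 0.11] off mm -6.8010640563724785 0.0006215252842416528 11712
boss top n 834 h 0.0059522244251675955 [-0.0178 -0.0187 -0.0024] [0.0209 0.0193 0.0012]
outer [0.0019 0.0002 0.0196] 32
inner [0.0017 0.0001 0.0129] 32
marks [[-0.0293, -0.0005, -0.0053], [-0.0292, 0.0004, -0.006], [-0.0292, 0.0013, -0.006], [-0.0283, -0.0014, -0.0058], [-0.0282, -0.0005, -0.0063], [-0.0282, 0.0004, -0.0062], [-0.0282, 0.0013, -0.0066], [-0.0273, -0.0014, -0.0066], [-0.0274, -0.0005, -0.0056], [-0.027, 0.0004, -0.0082], [-0.0274, 0.0013, -0.0061], [-0.0263, -0.0014, -0.0071], [-0.0265, -0.0005, -0.0061], [-0.0266, 0.0004, -0.0054], [-0.0263, 0.0013, -0.0068], [-0.0252, -0.0014, -0.0082], [-0.0254, 0.0004, -0.007], [-0.0255, 0.0013, -0.0063], [-0.0245, -0.0014, -0.0066], [-0.0245, -0.0005, -0.0071], [-0.0247, 0.0004, -0.0058], [-0.0245, 0.0013, -0.0068], [-0.0235, -0.0014, -0.0073], [-0.0237, -0.0005, -0.0063], [-0.0237, 0.0004, -0.0064], [-0.0238, 0.0013, -0.0057], [-0.0229, -0.0014, -0.0059], [-0.023, -0.0005, -0.005], [-0.023, 0.0004, -0.0053], [-0.023, 0.0013, -0.0054], [-0.0218, -0.0014, -0.0067], [-0.0218, -0.0005, -0.0064], [-0.0221, 0.0004, -0.0052], [-0.0219, 0.0013, -0.0064], [-0.0208, -0.0014, -0.0069], [-0.0208, -0.0005, -0.007], [-0.0211, 0.0004, -0.0055], [-0.0208, 0.0013, -0.0073], [-0.0198, -0.0014, -0.0075], [-0.0201, -0.0005, -0.0062]]
```

Run:
```python
from h import *
for n in('w8.npz','w9.npz'):
    f=dict(np.load(n));p=f['p'];r=R.from_quat(f['q'])
    m=np.zeros((420,560),bool);m[200:330,240:325]=1;m&=f['z_map']>0
    c=r.inv().apply(wcloud(f,p,r,m)-p)
    k=(abs(c[:,0])<.02)&(abs(c[:,1])<.018)&(c[:,2]<.06)&(c[:,2]>-.03);c=c[k]
    for a in np.arange(-.03,.056,.006):
        q=c[(c[:,2]>=a)&(c[:,2]<a+.006)]
        if len(q)>5: print(n,round(a,3),len(q),'xmid',((q[:,0].min()+q[:,0].max())/2).round(4),'w',np.ptp(q[:,0]).round(4),'y',np.percentile(q[:,1],[0,10,50]).round(4))
    print(c[:,2].max())
```

```text
w8.npz -0.03 753 xmid 0.0008 w 0.0312 y [-0.0159 -0.0144 -0.0106]
w8.npz -0.024 47 xmid -0.0 w 0.0299 y [-0.0153 -0.0151 -0.0133]
w8.npz -0.0 32 xmid 0.0011 w 0.0084 y [-0.0052 -0.0051 -0.0044]
w8.npz 0.006 67 xmid 0.0008 w 0.0104 y [-0.0053 -0.0051 -0.0043]
w8.npz 0.012 57 xmid 0.0008 w 0.0108 y [-0.0054 -0.0049 -0.004 ]
w8.npz 0.018 47 xmid 0.0011 w 0.0103 y [-0.0048 -0.0043 -0.004 ]
w8.npz 0.024 55 xmid 0.0008 w 0.01 y [-0.0048 -0.0045 -0.0038]
w8.npz 0.03 74 xmid 0.0009 w 0.0102 y [-0.0088 -0.0081 -0.005 ]
w8.npz 0.036 23 xmid 0.0008 w 0.0104 y [-0.004  -0.0036 -0.0028]
0.041799941881572225
w9.npz -0.03 736 xmid 0.0004 w 0.0312 y [-0.0156 -0.0142 -0.0104]
w9.npz -0.024 70 xmid 0.0004 w 0.0317 y [-0.0155 -0.0151 -0.0136]
w9.npz -0.0 35 xmid 0.0001 w 0.0083 y [-0.0054 -0.005  -0.0046]
w9.npz 0.006 60 xmid 0.0005 w 0.0105 y [-0.0051 -0.0049 -0.0041]
w9.npz 0.012 61 xmid 0.0004 w 0.0108 y [-0.0053 -0.0047 -0.004 ]
w9.npz 0.018 46 xmid 0.0004 w 0.0109 y [-0.0048 -0.0044 -0.0037]
w9.npz 0.024 49 xmid 0.0004 w 0.01 y [-0.0046 -0.0044 -0.0034]
w9.npz 0.03 79 xmid 0.0005 w 0.0102 y [-0.0089 -0.0079 -0.0044]
w9.npz 0.036 28 xmid 0.0005 w 0.0106 y [-0.0039 -0.0036 -0.0028]
0.042045909216129794
```

```bash
cat >> h.py <<'E'
AX=np.array([.0005,.0013]);TIP=.0455
_M,_w=well();M1=_M+_w@np.array([.0018,.0001,-.0008])
W1=well(9.,30.,M1)
def goal(depth,W=None,turn=0,off=(0,0)):
    M,w=W or W1;r=R.from_matrix(np.stack([w[:,1],w[:,0],-w[:,2]],1))*R.from_rotvec([0,0,np.radians(turn)])*R.from_rotvec([np.radians(1.),0,0])
    tip=M+w@np.array([off[0],off[1],-depth]);return tip-r.apply([AX[0],AX[1],TIP]),r
def where():
    p,r,s=cur();M,w=W1;q=w.T@(p+r.apply([AX[0],AX[1],TIP])-M)
    print('tip in well mm',(q*1000).round(2),'F well',(w.T@s['contact_force']).round(1),'grip',s['gripper_width'].round(3),'t',round(s['time'],2))
E
python3 - <<'E'
from h import *
where();need(*goal(-.012))
E
```

```text
Traceback (most recent call last):
  File "h.py", line 45, in where
    print('tip in well mm',(q*1000).round(2),'F well',(w.T@s['contact_force']).round(1),'grip',s['gripper_width'].round(3),'t',round(s['time'],2))
                                                                                               ^^^^^^^^^^^^^^^^^^^^^^^^
AttributeError: 'float' object has no attribute 'round'
```

```bash
sed -i "s/s\['gripper_width'\].round(3)/round(s['gripper_width'],3)/" h.py
python3 - <<'E'
from h import *
where();need(*goal(-.012))
E
```

```text
tip in well mm [ 2.27 -1.05 63.25] F well [-0.1  0.1 -0.6] grip 0.11 t 7.17
pos [ 0.4563 -0.2149  0.2169] need shift [ 0.026 -0.037  1.281] turn [ 0.194  0.013 -0.008] t 7.17
```

carry_out([
  [[0.2,0,0,0.03,-0.03,0.3,-1],[0,0,0,0,0,0.4,-1],[0,0,0,0,0,0.4,-1],[0,0,0,0,0,0.18,-1],[0,0,0,0,0,0,-1],[0,0,0,0,0,0,-1],[0,0,0,0,0,0,-1]],
])

```text
time: 7.75
tool_pos: [0.4796, -0.2106, 0.172]
tool_rot: [0.163, 0.629, 0.736, 0.19]
contact_force: [-0.7, -0.2, 0.3]
gripper_width: 0.105
```

```bash
python3 - <<'E'
from h import *
where();need(*goal(-.012))
p,r,s=cur();f=grab_frame('wrist');save(f,'wrist10');np.savez('w10.npz',p=p,q=r.as_quat(),**f)
cv2.imwrite('pics/w10z.png',cv2.resize(cv2.imread('pics/wrist10.png')[160:320,200:360],None,fx=3.7,fy=3.7,interpolation=2))
where()
f=grab_frame('scene')
cv2.imwrite('pics/s10z.png',cv2.resize(cv2.cvtColor(f['frame'],4)[60:260,90:290],None,fx=3,fy=3,interpolation=2))
E
python3 boss.py w10.npz|head -4
```

```text
tip in well mm [-0.42 -0.47 12.47] F well [-0.5 -0.1  0.6] grip 0.105 t 7.75
pos [ 0.4796 -0.2106  0.172 ] need shift [0.009 0.011 0.012] turn [ 0.     0.026 -0.009] t 7.75
tip in well mm [-0.31 -0.7  12.72] F well [-0.4  0.2 -1.2] grip 0.104 t 7.8
cover in guess frame: slopes deg [0.3 0.1] off mm -6.800240237150059 0.000573949697300553 10043
boss top n 1019 h 0.005889040308227482 [-0.0178 -0.019  -0.0024] [0.0193 0.0197 0.0012]
outer [0.0015 0.0003 0.0195] 29
inner [0.0017 0.0002 0.0127] 29
```

View pics/w10z.png

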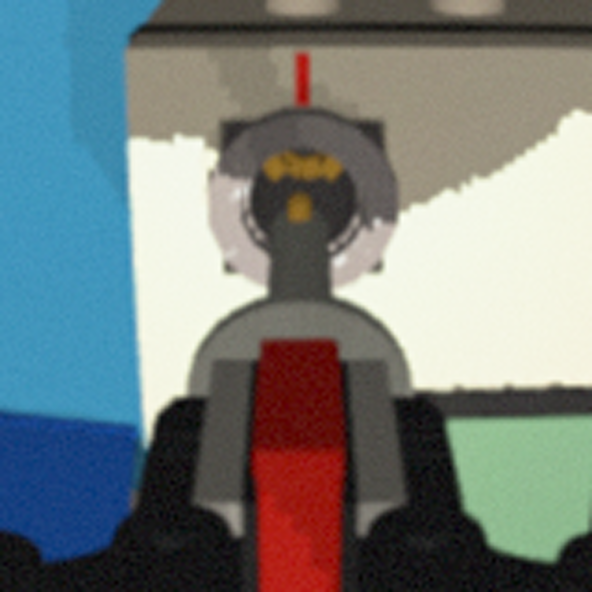

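View pics/s10z.png

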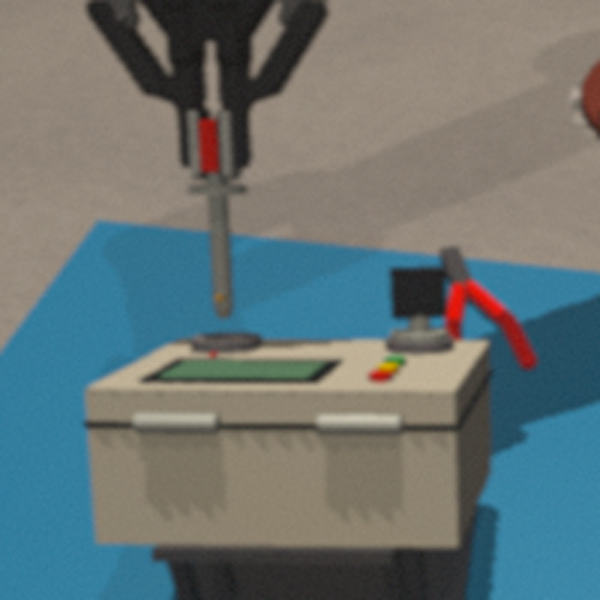

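Run:
```python
from h import *
where();need(*goal(.025))
```

```text
tip in well mm [-0.34 -0.79 12.81] F well [-0.3 -0.1 -1.4] grip 0.105 t 7.85
pos [ 0.4796 -0.2109  0.1723] need shift [0.019 0.025 0.945] turn [ 0.005  0.034 -0.011] t 7.85
```

carry_out([
  [[0,0.03,-0.01,0.02,0.02,0.1,-1],[0,0,0,0,0,0.16,-1],[0,0,0,0,0,0.16,-1],[0,0,0,0,0,0.16,-1],[0,0,0,0,0,0.16,-1],[0,0,0,0,0,0.16,-1],[0,0,0,0,0,0.04,-1],[0,0,0,0,0,0,-1]],
])

```text
time: 8.52
tool_pos: [0.4978, -0.2062, 0.1377]
tool_rot: [0.161, 0.629, 0.736, 0.191]
contact_force: [0.1, 0.3, -0.9]
gripper_width: 0.108
```

```bash
python3 - <<'E'
from h import *
where();need(*goal(.040))
p,r,s=cur();f=grab_frame('wrist');save(f,'wrist11');np.savez('w11.npz',p=p,q=r.as_quat(),**f)
cv2.imwrite('pics/w11z.png',cv2.resize(cv2.imread('pics/wrist11.png')[160:320,200:360],None,fx=3.7,fy=3.7,interpolation=2))
where();print(s['ft_torque'])
E
python3 boss.py w11.npz|head -4
```

```text
tip in well mm [ -1.46   1.26 -26.56] F well [-0.3  0.2 -0.8] grip 0.108 t 8.52
pos [ 0.4978 -0.2062  0.1377] need shift [-0.03   0.041  0.335] turn [-0.014 -0.027 -0.01 ] t 8.52
tip in well mm [ -1.28   1.08 -26.16] F well [-0.1 -0.4 -0.9] grip 0.108 t 8.57
[0.02379193 0.1855658  0.01448294]
cover in guess frame: slopes deg [0.09 0.15] off mm -6.820787826501914 0.0004828479818328007 8570
boss top n 1104 h 0.005903295699272814 [-0.0179 -0.0191 -0.0024] [0.0111 0.0197 0.0011]
outer [0.0016 0.0002 0.0196] 22
inner [ 0.0096 -0.0004  0.0139] 22
```

View pics/w11z.png

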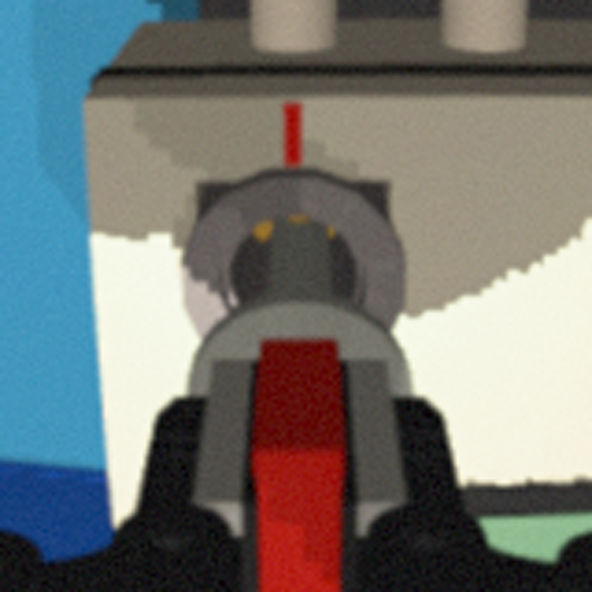

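carry_out([
  [[0,-0.02,0,-0.03,0.035,0,-1],[0,0,0,0,0,0.1,-1],[0,0,0,0,0,0.1,-1],[0,0,0,0,0,0.1,-1],[0,0,0,0,0,0,-1],[0,0,0,0,0,0,-1]],
])

```text
time: 9.07
tool_pos: [0.5047, -0.2064, 0.128]
tool_rot: [0.162, 0.629, 0.736, 0.19]
contact_force: [-0.4, 0.3, -0.1]
gripper_width: 0.11
```

Run:
```python
from h import *
where();need(*goal(.045))
```

```text
tip in well mm [ -0.42  -0.15 -38.29] F well [-0.4  0.3  0.1] grip 0.11 t 9.07
pos [ 0.5047 -0.2064  0.128 ] need shift [0.004 0.012 0.168] turn [-0.016 -0.003 -0.01 ] t 9.07
```

carry_out([
  [[0,0,0,0,0.01,0.08,-1],[0,0,0,0,0,0.09,-1],[0,0,0,0,0,0,-1],[0,0,0,0,0,0,-1]],
])

```text
time: 9.4
tool_pos: [0.5084, -0.2059, 0.1225]
tool_rot: [0.162, 0.629, 0.736, 0.19]
contact_force: [-0.5, -0.3, -1.4]
gripper_width: 0.106
```

Run:
```python
from h import *
where();need(*goal(.052))
p,r,s=cur();f=grab_frame('wrist');save(f,'wrist12');np.savez('w12.npz',p=p,q=r.as_quat(),**f)
cv2.imwrite('pics/w12z.png',cv2.resize(cv2.imread('pics/wrist12.png')[180:340,200:360],None,fx=3.7,fy=3.7,interpolation=2))
where()
```

```text
tip in well mm [  0.07  -0.26 -44.93] F well [-1.2 -0.2 -0.9] grip 0.106 t 9.4
pos [ 0.5084 -0.2059  0.1225] need shift [0.006 0.    0.177] turn [-0.012  0.    -0.008] t 9.4
tip in well mm [  0.23  -0.4  -44.76] F well [-0.3  0.3 -0.6] grip 0.103 t 9.45
```

View pics/w12z.png

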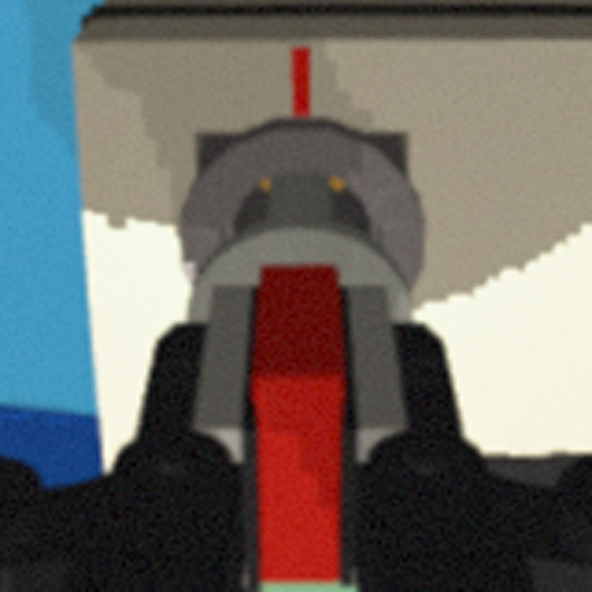

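Shank is centred in the bore, in line with the red mark. Proceed slowly.

carry_out([
  [[0,0,0,0.01,0,0.05,-1],[0,0,0,0,0,0.05,-1],[0,0,0,0,0,0.05,-1],[0,0,0,0,0,0.03,-1],[0,0,0,0,0,0,-1],[0,0,0,0,0,0,-1]],
])

```text
time: 9.95
tool_pos: [0.5119, -0.2051, 0.1164]
tool_rot: [0.162, 0.629, 0.736, 0.19]
contact_force: [-0.4, -0.1, -1.0]
gripper_width: 0.109
```

Run:
```python
from h import *
where();need(*goal(.058))
```

```text
tip in well mm [ 1.000e-01 -3.000e-02 -5.195e+01] F well [-0.9 -0.  -0.7] grip 0.109 t 9.95
pos [ 0.5119 -0.2051  0.1164] need shift [ 0.    -0.001  0.151] turn [-0.009  0.004 -0.008] t 9.95
```

carry_out([
  [[0,0,0,0,0,0.03,-1],[0,0,0,0,0,0.03,-1],[0,0,0,0,0,0.03,-1],[0,0,0,0,0,0.03,-1],[0,0,0,0,0,0.03,-1],[0,0,0,0,0,0,-1]],
])

```text
time: 10.45
tool_pos: [0.5147, -0.2046, 0.111]
tool_rot: [0.162, 0.629, 0.736, 0.19]
contact_force: [0.7, 0.8, -1.2]
gripper_width: 0.107
```

Run:
```python
from h import *
where();need(*goal(.062))
```

```text
tip in well mm [ -0.14   0.06 -58.1 ] F well [ 0.1  0.6 -1.4] grip 0.107 t 10.45
pos [ 0.5147 -0.2046  0.111 ] need shift [-0.002  0.004  0.097] turn [-0.012  0.002 -0.008] t 10.45
```

carry_out([
  [[0,0,0,0,0,0.025,-1],[0,0,0,0,0,0.025,-1],[0,0,0,0,0,0.025,-1],[0,0,0,0,0,0.025,-1],[0,0,0,0,0,0,-1]],
])

```text
time: 10.87
tool_pos: [0.5166, -0.2043, 0.1076]
tool_rot: [0.162, 0.629, 0.736, 0.19]
contact_force: [0.2, -0.9, -1.5]
gripper_width: 0.103
```

Run:
```python
from h import *
where();need(*goal(.066))
```

```text
tip in well mm [-1.500e-01  3.000e-02 -6.205e+01] F well [-0.7 -0.9 -1.3] grip 0.103 t 10.87
pos [ 0.5166 -0.2043  0.1076] need shift [-0.001  0.005  0.099] turn [-0.01   0.003 -0.008] t 10.87
```

carry_out([
  [[0,0,0,0,0,0.025,-1],[0,0,0,0,0,0.025,-1],[0,0,0,0,0,0.02,-1],[0,0,0,0,0,0,-1]],
])

```text
time: 11.2
tool_pos: [0.5181, -0.2043, 0.1055]
tool_rot: [0.163, 0.629, 0.736, 0.19]
contact_force: [-0.8, -0.2, 0.2]
gripper_width: 0.108
```

Run:
```python
from h import *
where();need(*goal(.066))
p,r,s=cur();f=grab_frame('wrist');save(f,'wrist13');np.savez('w13.npz',p=p,q=r.as_quat(),**f)
cv2.imwrite('pics/w13z.png',cv2.resize(cv2.imread('pics/wrist13.png')[180:340,200:360],None,fx=3.7,fy=3.7,interpolation=2))
where()
```

```text
tip in well mm [  0.07  -0.21 -64.54] F well [-0.6 -0.1  0.5] grip 0.108 t 11.2
pos [ 0.5181 -0.2043  0.1055] need shift [ 0.005 -0.002  0.037] turn [-0.008  0.007 -0.006] t 11.2
tip in well mm [  0.11  -0.23 -64.48] F well [-0.2 -0.3  1.4] grip 0.107 t 11.25
```

View pics/w13z.png

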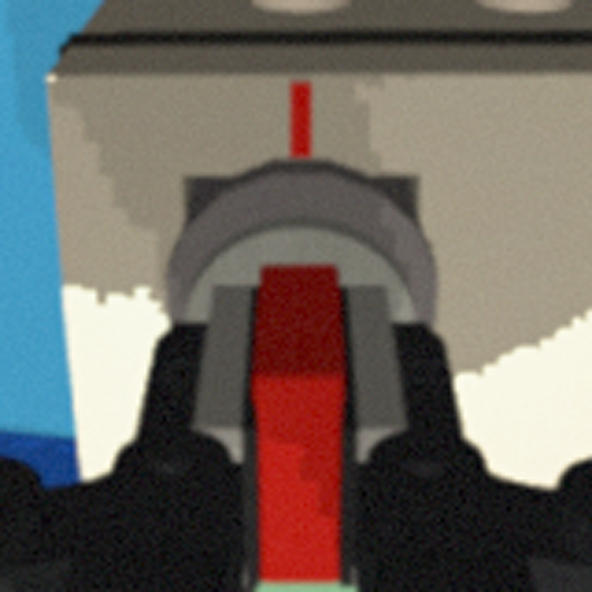

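carry_out([
  [[0,0,0,0,0,0.012,-1],[0,0,0,0,0,0.012,-1],[0,0,0,0,0,0.012,-1],[0,0,0,0,0,0,-1]],
])

```text
time: 11.58
tool_pos: [0.5188, -0.2045, 0.1053]
tool_rot: [0.163, 0.629, 0.736, 0.19]
contact_force: [-8.1, 0.1, 8.3]
gripper_width: 0.103
```

Run:
```python
from h import *
where()
```

```text
tip in well mm [  0.51  -0.5  -65.07] F well [-2.8  1.3 11.2] grip 0.103 t 11.58
```

carry_out([
  [[0,0,0,0,0,-0.012,-1],[0,0.01,0.6,0,0,0.003,-1],[0,0.017,1,0.002,-0.001,0.008,-1],[0,0.017,1,0.002,-0.001,0.008,-1],[0,0,0,0,0,0,-1]],
])

```text
time: 12.0
tool_pos: [0.5192, -0.2045, 0.1048]
tool_rot: [0.139, 0.708, 0.66, 0.209]
contact_force: [-3.2, 0.4, 4.2]
gripper_width: 0.109
```

```bash
cat >> h.py <<'E'
def turn():
    p,r,s=cur();w=W1[1];y=r.as_matrix()[:,1];l=w.T@y;print('turn deg (cw+)',-np.degrees(np.arctan2(l[1],l[0])).round(2),'torque tool',r.inv().apply(s['ft_torque']).round(2))
E
python3 - <<'E'
from h import *
where();turn()
E
```

```text
tip in well mm [  0.76  -0.73 -65.69] F well [-0.6  0.9  5.2] grip 0.109 t 12.0
turn deg (cw+) 13.11 torque tool [ 0.41 -0.09  0.04]
```

carry_out([
  [[0,0.017,1,0.002,-0.001,0.008,-1],[0,0.017,1,0.002,-0.001,0.008,-1],[0,0.017,1,0.002,-0.001,0.008,-1],[0,0,0,0,0,0,-1]],
])

```text
time: 12.33
tool_pos: [0.5197, -0.2043, 0.1041]
tool_rot: [0.11, 0.788, 0.562, 0.227]
contact_force: [-2.9, -0.5, 4.2]
gripper_width: 0.108
```

Run:
```python
from h import *
where();turn()
p,r,s=cur();f=grab_frame('wrist');save(f,'wrist14');np.savez('w14.npz',p=p,q=r.as_quat(),**f)
cv2.imwrite('pics/w14z.png',cv2.resize(cv2.imread('pics/wrist14.png')[180:340,200:360],None,fx=3.7,fy=3.7,interpolation=2))
```

```text
tip in well mm [  0.99  -0.81 -66.58] F well [-0.5 -0.   5.1] grip 0.108 t 12.33
turn deg (cw+) 28.02 torque tool [ 0.27 -0.21  0.05]
```

View pics/w14z.png

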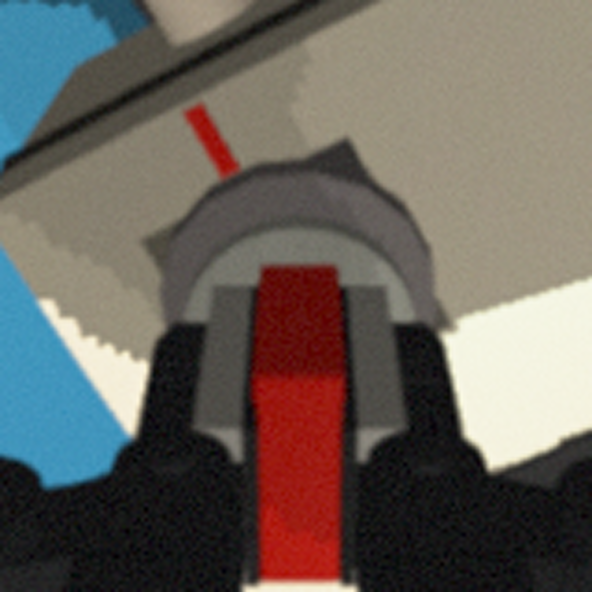

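carry_out([
  [[0,0.017,1,0.002,-0.001,0.008,-1],[0,0.017,1,0.002,-0.001,0.008,-1],[0,0.017,1,0.002,-0.001,0.008,-1],[0,0.017,1,0.002,-0.001,0.008,-1],[0,0,0,0,0,0,-1]],
])

```text
time: 12.8
tool_pos: [0.5202, -0.2039, 0.103]
tool_rot: [0.067, 0.873, 0.418, 0.244]
contact_force: [-4.8, -1.4, 6.0]
gripper_width: 0.107
```

Run:
```python
from h import *
where();turn()
```

```text
tip in well mm [  0.97  -0.7  -67.8 ] F well [-1.3 -0.6  7.7] grip 0.107 t 12.8
turn deg (cw+) 48.0 torque tool [ 0.26 -0.42  0.02]
```

carry_out([
  [[0,0.017,1,0.002,-0.001,0.007,-1],[0,0.017,1,0.002,-0.001,0.007,-1],[0,0.017,1,0.002,-0.001,0.006,-1],[0,0,0,0,0,0,-1]],
])

```text
time: 13.13
tool_pos: [0.5206, -0.2034, 0.1029]
tool_rot: [0.034, 0.919, 0.301, 0.253]
contact_force: [-9.1, 0.7, 10.3]
gripper_width: 0.108
```

Run:
```python
from h import *
where();turn()
```

```text
tip in well mm [  1.19  -0.51 -68.13] F well [-2.5  2.1 13.4] grip 0.108 t 13.13
turn deg (cw+) 62.96 torque tool [ 0.54 -0.62  0.02]
```

carry_out([
  [[0,0.01,0.7,0.001,-0.001,0,-1],[0,0.01,0.4,0,0,0,-1],[0,0,0,0,0,0,-1]],
])

```text
time: 13.38
tool_pos: [0.5205, -0.2033, 0.1029]
tool_rot: [0.021, 0.932, 0.257, 0.255]
contact_force: [-8.2, 1.7, 10.5]
gripper_width: 0.106
```

Run:
```python
from h import *
where();turn()
p,r,s=cur();f=grab_frame('wrist');save(f,'wrist15');np.savez('w15.npz',p=p,q=r.as_quat(),**f)
cv2.imwrite('pics/w15z.png',cv2.resize(cv2.imread('pics/wrist15.png')[180:340,200:360],None,fx=3.7,fy=3.7,interpolation=2))
f=grab_frame('scene')
cv2.imwrite('pics/s15z.png',cv2.resize(cv2.cvtColor(f['frame'],4)[60:260,90:290],None,fx=3,fy=3,interpolation=2))
```

```text
tip in well mm [  1.16  -0.44 -68.14] F well [-1.5  2.9 13. ] grip 0.106 t 13.38
turn deg (cw+) 68.35 torque tool [ 0.53 -0.64 -0.04]
```

View pics/w15z.png

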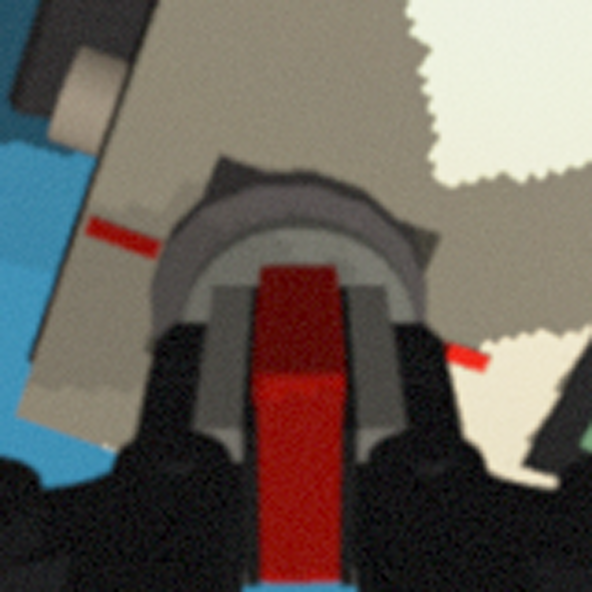

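View pics/s15z.png

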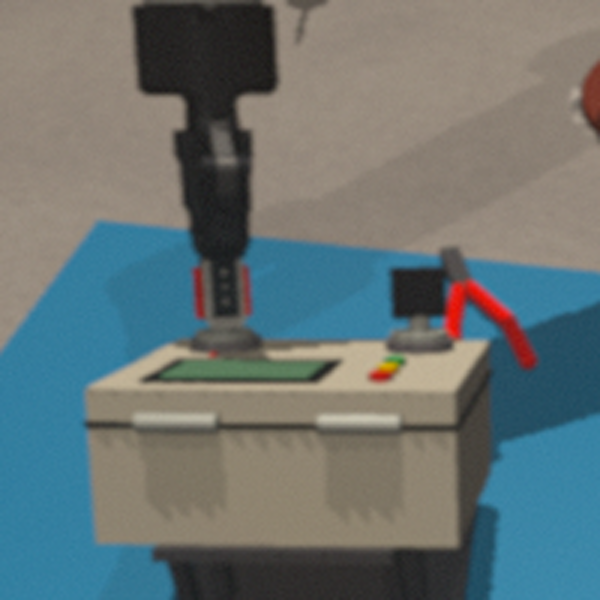

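```bash
cat > flange.py <<'E'
from h import *
import sys
f=dict(np.load(sys.argv[1]));p=f['p'];r=R.from_quat(f['q'])
m=np.zeros((420,560),bool);m[200:300,230:340]=1;m&=f['z_map']>0
c=wcloud(f,p,r,m);L=(c-W1[0])@W1[1]*1000
rr=np.hypot(L[:,0],L[:,1])
for n,k in(('boss',(rr>17.2)&(rr<19)&(abs(L[:,2])<3)),('flange',(rr<15.2)&(rr>8)&(L[:,2]>2)&(L[:,2]<8)),):
    q=L[k];print(n,k.sum(),np.percentile(q[:,2],[10,50,90]).round(2))
    if len(q)>20:
        A=np.c_[q[:,:2],np.ones(len(q))];print('plane slopes deg/off',np.degrees(np.linalg.lstsq(A,q[:,2],rcond=None)[0][:2]).round(1))
E
python3 flange.py w13.npz;python3 flange.py w15.npz
```

```text
boss 376 [-0.89 -0.14  0.51]
plane slopes deg/off [0.  0.1]
flange 451 [6.34 7.4  7.88]
plane slopes deg/off [ 4.9 -0.9]
boss 386 [-0.89 -0.15  0.63]
plane slopes deg/off [ 0.2 -0. ]
flange 546 [3.19 4.02 4.78]
plane slopes deg/off [-0.8  1.3]
```

carry_out([
  [[0,0,0,0,0,-0.02,-0.9],[0,0,0,0,0,0,-0.6],[0,0,0,0,0,0,-0.4],[0,0,0,0,0,0,-0.4],[0,0,0,0,0,0,-0.4]],
])

```text
time: 13.9
tool_pos: [0.5196, -0.2025, 0.1014]
tool_rot: [0.02, 0.932, 0.256, 0.254]
contact_force: [-0.2, -0.1, 0.1]
gripper_width: 0.299
```

```bash
python3 - <<'E'
from h import *
where();turn()
p,r,s=cur();f=grab_frame('wrist');save(f,'wrist16');np.savez('w16.npz',p=p,q=r.as_quat(),**f)
E
python3 flange.py w16.npz
```

```text
tip in well mm [ -0.35   0.6  -69.04] F well [-0.1 -0.   0.2] grip 0.299 t 13.9
turn deg (cw+) 68.53 torque tool [ 0.06 -0.23  0.04]
boss 342 [-0.95 -0.1   1.08]
plane slopes deg/off [-1.4 -0.2]
flange 911 [3.31 4.12 4.91]
plane slopes deg/off [1.3 0.1]
```

View pics/wrist16.png

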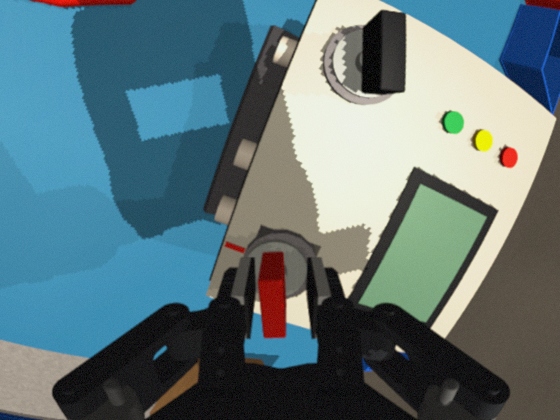

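carry_out([
  [[0,0,0,-0.02,0,-0.2,-0.4],[0,0,0,0,0,-0.4,-0.4],[0,0,0,0,0,-0.7,-0.4],[0,0,0,0,0,-0.8,-0.4],[0,0,0,0,0,-0.6,-0.4],[0,0,0,0,0,-0.3,-0.4],[0,0,0,0,0,0,-0.4],[0,0,0,0,0,0,-0.4]],
])

```text
time: 14.62
tool_pos: [0.461, -0.2148, 0.2069]
tool_rot: [0.021, 0.932, 0.256, 0.255]
contact_force: [0.1, 0.4, -0.7]
gripper_width: 0.304
```

Run:
```python
from h import *
where()
p,r,s=cur();f=grab_frame('wrist');save(f,'wrist17');np.savez('w17.npz',p=p,q=r.as_quat(),**f)
m=np.zeros((420,560),bool);m[150:330,200:360]=1;m&=f['z_map']>0
c=wcloud(f,p,r,m);L=(c-W1[0])@W1[1]*1000;rr=np.hypot(L[:,0],L[:,1]);hsv=cv2.cvtColor(f['frame'],cv2.COLOR_RGB2HSV)[m]
for n,k in(('boss',(rr>17.2)&(rr<19)&(abs(L[:,2])<3)),('flange',(rr<15.2)&(rr>8)&(L[:,2]>2)&(L[:,2]<8))):
    q=L[k];A=np.c_[q[:,:2],np.ones(len(q))];print(n,k.sum(),np.median(q[:,2]).round(2),np.degrees(np.linalg.lstsq(A,q[:,2],rcond=None)[0][:2]).round(1))
red=(hsv[:,1]>130)&((hsv[:,0]<8)|(hsv[:,0]>172))&(L[:,2]>36)&(L[:,2]<44)&(rr<25)
q=L[red];print('wingtop z',np.median(q[:,2]).round(2),'rect',cv2.minAreaRect(q[:,:2].astype(np.float32)))
f=grab_frame('scene');save(f,'scene17')
```

```text
tip in well mm [ 0.7  -2.55 52.27] F well [-0.2  0.4 -0.7] grip 0.304 t 14.62
boss 194 0.01 [-0.5  0.2]
flange 394 4.34 [1.3 0.2]
wingtop z 40.15 rect ((-3.093113899230957, -0.02556610107421875), (9.82251262664795, 29.41780662536621), 24.62367820739746)
```

View pics/wrist17.png

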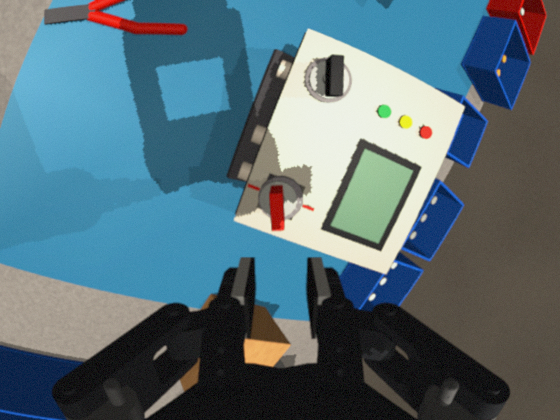

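View pics/scene17.png

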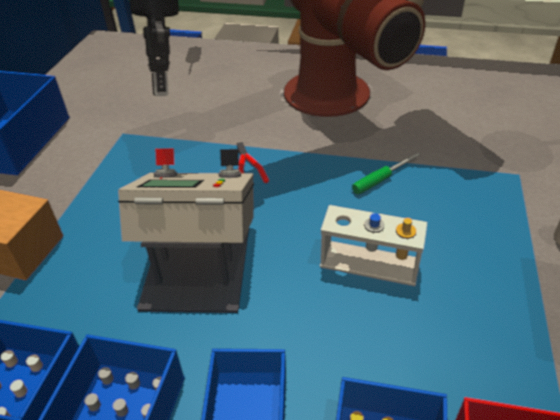

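```bash
cat > chk.py <<'E'
from h import *
from scipy.optimize import least_squares
import sys
def circ(P,r0):
    s=least_squares(lambda x:np.hypot(*(P-x[:2]).T)-r0,[0,0],loss='soft_l1',f_scale=.5);return s.x.round(2)
def ana(c,im,tag):
    M,w=W1;L=(c-M)@w*1000;rr=np.hypot(L[...,0],L[...,1])
    hsv=cv2.cvtColor(im,cv2.COLOR_RGB2HSV)[...,:]
    red=(hsv[...,1]>130)&((hsv[...,0]<8)|(hsv[...,0]>172))
    for n,k,r0 in(('boss',(rr>15)&(rr<22)&(abs(L[...,2])<2),19.5),('flange',(rr<19)&(rr>7)&(L[...,2]>2.2)&(L[...,2]<8)&~red,16)):
        q=L[k];A=np.c_[q[:,:2],np.ones(len(q))];co=np.linalg.lstsq(A,q[:,2],rcond=None)[0]
        th=np.arctan2(q[:,1],q[:,0]);R_=np.hypot(q[:,0],q[:,1]);P=[]
        for a in np.arange(-np.pi,np.pi,.15):
            s=np.nonzero((th>=a)&(th<a+.15))[0]
            if len(s)>2:P.append(q[s[np.argmax(R_[s])],:2])
        print(tag,n,len(q),'z',np.median(q[:,2]).round(2),'slope',np.degrees(co[:2]).round(2),'centre',circ(np.array(P),r0),len(P))
    k=red&(rr<25)&(L[...,2]>10)&(L[...,2]<45);q=L[k]
    t=q[q[:,2]>38.5];print(tag,'wing top',len(t),np.median(t[:,2]).round(2),cv2.minAreaRect(t[:,:2].astype(np.float32)))
if __name__=='__main__':
    p,r,s=cur();fs=[grab_frame('wrist') for _ in range(6)];f=dict(fs[0]);f['z_map']=np.median([x['z_map'] for x in fs],0)
    p,r,s=cur();m=np.zeros((420,560),bool);m[150:250,220:340]=1
    c=np.full((420,560,3),9.);c[m]=wcloud(f,p,r,m);ana(c,f['frame'],'wrist')
    fs=[grab_frame('top') for _ in range(6)];f=dict(fs[0]);f['z_map']=np.median([x['z_map'] for x in fs],0);save(f,'top18')
    cv2.imwrite('pics/t18z.png',cv2.resize(cv2.cvtColor(f['frame'],4)[180:260,300:430],None,fx=5,fy=5,interpolation=2))
    ana(cloud(f),f['frame'],'top')
    fs=[grab_frame('scene') for _ in range(6)];f=dict(fs[0]);f['z_map']=np.median([x['z_map'] for x in fs],0)
    cv2.imwrite('pics/s18z.png',cv2.resize(cv2.cvtColor(f['frame'],4)[135:255,110:270],None,fx=4,fy=4,interpolation=2))
    ana(cloud(f),f['frame'],'scene')
E
python3 chk.py
```

```text
wrist boss 427 z 0.38 slope [0.14 0.06] centre [ 0.32 -0.4 ] 38
wrist flange 589 z 4.61 slope [ 1.29 -0.09] centre [-1.7  -0.83] 36
wrist wing top 483 40.55 ((-2.615746021270752, -0.2989511489868164), (9.754032135009766, 29.13233757019043), 24.566999435424805)
top boss 84 z 0.9 slope [-0.9  -0.49] centre [-1.36  0.54] 18
top flange 102 z 5.34 slope [-2.09 -0.57] centre [-3.95  0.13] 22
top wing top 78 41.23 ((-3.511341094970703, 1.5232973098754883), (8.064497947692871, 28.06786346435547), 24.850736618041992)
scene boss 64 z 0.54 slope [-1.69 -1.2 ] centre [-0.35 -1.96] 13
scene flange 69 z 5.35 slope [-3.97 -1.37] centre [-2.7  -2.62] 14
scene wing top 34 40.0 ((0.8700385093688965, -0.3808135986328125), (2.79624080657959, 26.773225784301758), 26.363605499267578)
```

```bash
ls pics | tail -5
```

```text
wrist5.png
wrist6.png
wrist7.png
wrist8.png
wrist9.png
```

View pics/s18z.png

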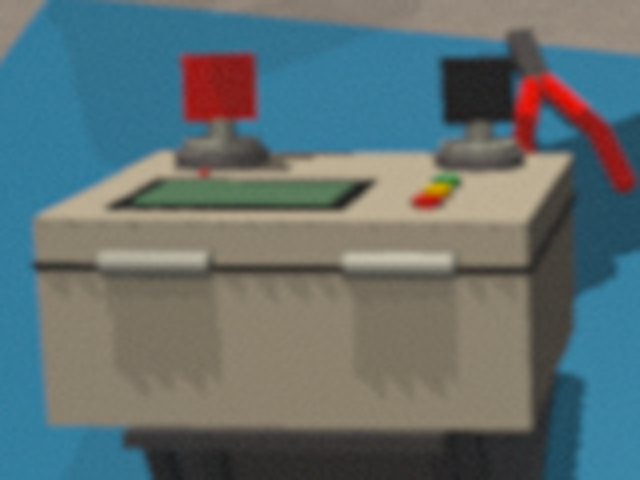

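View pics/t18z.png

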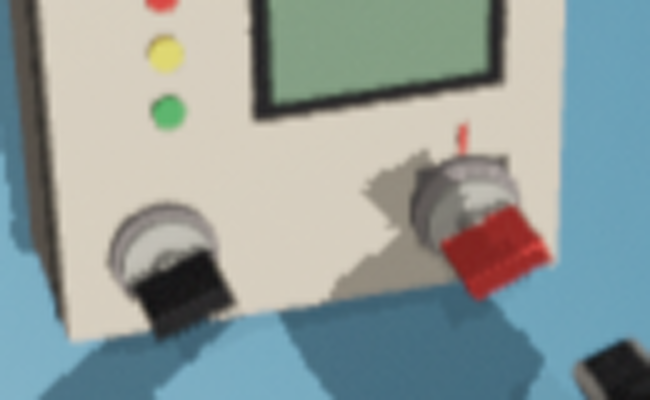

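Run:
```python
from h import *
s=state();print(s['time'],s['contact_force'],abs(s['joint_vel']).max());ticket.job_done()
```

```text
15.6167 [0.03924652 0.07820408 0.650037  ] 0.0021437585040087236
the job is handed in; nothing more can be done
```

The red wing screw is fastened in the well and let go, and the job was handed in at 15.6 s. I got no verdict back.

**What I did:** I gripped the wing and lowered the screw along the well axis in line with the red marks. The start of the thread showed as about 11 N of resistance at a measured tip depth of about 65 mm. I then turned it clockwise to 68°, following the lead; from 63° to 68° it went no deeper. The highest force I read was about 13 N. I then opened the gripper and backed straight out.

**Last checks:**

| Check | Measured | Required |
|---|---|---|
| Flange top above boss (4 mm flange) | about 4.2 mm, so home to about 0.2 mm | within 1.5 mm |
| Wing turned from the marks | about 65–68° (1.14–1.19 rad) | at least 0.9 rad |
| Tilt from the well axis | about 0.025 rad (wrist camera) | under 0.06 rad |

The arm was still and clear of everything, and both posts are standing in the stand.

**What failed or disagreed:**
- **First grasp:** the fingers shut above the wing, pressing on it with about 6 N. The real fingertips were about 31 mm short of the reported TCP. I corrected for that and the second grasp held.
- **Flange position:** the wrist camera put the flange about 2 mm down-slope of the boss centre, which fits the small tilt and play. That leaves the tip about 0.3 mm off the axis.
- **Other cameras:** the top and scene cameras gave noisier flange slopes of 2–4°, and the flat boss also read tilted there. I relied on the wrist camera.

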